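# Pack the tape rolls into the screw-top tape keeper

## Task

The decorating is finished: put every roll of tape that is lying about onto the tape keeper's upright spindle, lying flat, with the widest roll at the bottom and the others in order of diameter up to the narrowest. Then set the clear cover level over the stack, turn it back (anticlockwise seen from above) until it drops into its thread, and screw it down clockwise until its rim sits on the base and it is tight. Leave everything else on the table where it is.

Things in the scene. Friction and masses are not known exactly. Their poses are not given: they have to be found in the camera images.
- keeper: Grey base of the tape keeper, fixed (position and yaw vary). Origin on its axis at table height, z up. Flange 124 mm diameter, 6 mm thick; on it a threaded boss 88 mm in diameter (96.6 mm over the thread), coned from 29 mm height to a flat top of 76 mm diameter at 34 mm height, where the rolls rest; in the centre an upright aluminium spindle, 20 mm diameter.
- keeper_tip (a point): Top of the spindle, on the base's axis, 119 mm above the table; the last 9 mm taper to 8 mm diameter.
- keeper_thread (a point): On the base's axis, 23.5 mm above the table, the top of the three thread ridges' starts. Starts at 66, 186, 306 deg anticlockwise (from above) of the base's x axis. Each ridge runs 82 deg clockwise from its start, falling 5.5 mm per rad, and ends in an upright stop. Anticlockwise of each start is a 38 deg gap, through which a cover lug drops, then the next ridge's stop.
- keeper_pip (a point): One of three small white marks on the flange (0, 120, 240 deg, all alike; this one on the base's x axis), given 56 mm from the axis, 6 mm above the table. When the cover is tight its three ribs stand at the marks, within about 8 deg.
- cover_grip (a point): Centre of the white bar on top of the clear cover, on its axis. Bar 56 mm long (this x), 14 wide (y), 24 high. The cover is a bell open below, 109 mm diameter, flat top 121 mm above its rim, 180 g, inside clear 118 mm high; this point is 133 mm above the rim. Point heights: 149-154 mm with lugs on top of the ridges, 143.5 dropped into the thread, 139 screwed home.
- cover_rib0 (a point): Foot of the white rib on the cover's rim on the x side, 56 mm from its axis, at rim height. Behind each of the three ribs a lug 5 mm thick, centred 5.5 mm above the rim, sticks inwards to 45.6 mm radius.
- cover_rib1 (a point): The same, 120 deg anticlockwise. With lugs on top of the ridges the stops block clockwise turning; turned back anticlockwise (at most 90 deg) the lugs pass the ridge starts, drop 5 to 10 mm and soon meet a stop.
- cover_rib2 (a point): The same, 240 deg anticlockwise. Once dropped the cover screws clockwise, loose and easy, sinking 5.5 mm per rad to the flange, and goes tight (0.5 to 0.7 N m on it) 65 to 110 deg clockwise of where it dropped.
- roll_a_mid (a point): Centre (half-way up) of the roll of tape of 66 mm outside diameter; 19 mm high with a round 26 mm hole along z, lying flat on the table at the start with z up, and to lie the same way up on the spindle. It may be absent.
- roll_b_mid (a point): Centre (half-way up) of the roll of tape of 58 mm outside diameter; 19 mm high with a round 26 mm hole along z, lying flat on the table at the start with z up, and to lie the same way up on the spindle. It may be absent.
- roll_c_mid (a point): Centre (half-way up) of the roll of tape of 50 mm outside diameter; 19 mm high with a round 26 mm hole along z, lying flat on the table at the start with z up, and to lie the same way up on the spindle. It may be absent.
- roll_d_mid (a point): Centre (half-way up) of the roll of tape of 42 mm outside diameter; 19 mm high with a round 26 mm hole along z, lying flat on the table at the start with z up, and to lie the same way up on the spindle. It may be absent.
- tin: Bystander: closed paint tin, 80 mm diameter, 100 mm high.
- mug: Bystander: white mug, 80 mm diameter, 90 mm high.
- brush: Bystander: paint brush lying flat.
- driver: Bystander: screwdriver lying flat.
- knife: Bystander: filling knife with wooden handle, lying flat, 190 mm long.
- tumbler: Bystander: drinking glass, 68 mm diameter, 110 mm high.
- pot: Bystander: small closed paint pot, 70 mm diameter, 75 mm high.
Things that resemble listed ones, but are neither listed nor needed, are in the scene too. Leave any yellow look-alike of the part that bears cover_grip alone. Leave any blue look-alike of the part that bears roll_c_mid alone.

How it is judged (in metres and radians):
On the way, in this order (a step that is already met when the one before it is completed fails the run):
1. all the rolls lie flat on the spindle, widest at the bottom, in order of diameter, with the cover not yet over them (horizontal distance between each of roll_a_mid, roll_b_mid, roll_c_mid, roll_d_mid and keeper below 0.007 m and height (world z) of each of roll_a_mid, roll_b_mid, roll_c_mid, roll_d_mid below 0.108 m and angle between each of roll_a_mid, roll_b_mid, roll_c_mid, roll_d_mid's own z axis and vertical below 0.12 rad and z of roll_a_mid in the frame of roll_b_mid below -0.012 m and z of each of roll_a_mid, roll_b_mid in the frame of roll_c_mid below -0.012 m and z of each of roll_a_mid, roll_b_mid, roll_c_mid in the frame of roll_d_mid below -0.012 m and linear speed of each of roll_a, roll_b, roll_c, roll_d below 0.03 m/s and horizontal distance between cover_grip and keeper above 0.05 m), for 0.2 s.
2. the cover stands level over the stack and has dropped into its thread (horizontal distance between cover_grip and keeper below 0.006 m and angle between cover_grip's own z axis and vertical below 0.06 rad and height (world z) of cover_grip below 0.1455 m), for 0.2 s.
At the end, for the whole second after the job is handed in: Every roll present is flat on the spindle (within 7 mm of the axis, 0.12 rad), wider ones below narrower; the cover is level (0.06 rad), centred within 6 mm, rim within 2 mm of the flange, and tight: a rib within 12 mm of the flange mark; all at rest (horizontal distance between each of roll_a_mid, roll_b_mid, roll_c_mid, roll_d_mid and keeper below 0.007 m and height (world z) of each of roll_a_mid, roll_b_mid, roll_c_mid, roll_d_mid below 0.108 m and angle between each of roll_a_mid, roll_b_mid, roll_c_mid, roll_d_mid's own z axis and vertical below 0.12 rad and z of roll_a_mid in the frame of roll_b_mid below -0.012 m and z of each of roll_a_mid, roll_b_mid in the frame of roll_c_mid below -0.012 m and z of each of roll_a_mid, roll_b_mid, roll_c_mid in the frame of roll_d_mid below -0.012 m and linear speed of each of roll_a, roll_b, roll_c, roll_d below 0.03 m/s and horizontal distance between cover_grip and keeper below 0.006 m and angle between cover_grip's own z axis and vertical below 0.06 rad and height (world z) of cover_grip below 0.141 m and horizontal distance between any of cover_rib0, cover_rib1, cover_rib2 and keeper_pip below 0.012 m and linear speed of cover below 0.02 m/s and angular speed of cover below 0.1 rad/s); the robot touches nothing.
It fails at once if a bystander (tin, mug, brush, screwdriver, knife, glass or pot) is shifted by more than 50 mm (distance of any of tin, mug, brush, driver, knife, tumbler, pot from where it was at the start of the episode above 0.05 m).
Of roll_a, roll_b, roll_c, roll_d only 3 to 4 are there at a start; the rules pass over those that are not, and their reading is None.
At some moment in a run one of roll_a, roll_b, roll_c, roll_d may be knocked a few centimetres aside while the robot is not near it.
Once in a run the grip may slacken for a moment while it holds something.
It also fails if it takes over 200 s, if anything falls off the work surface, if the arm or the gripper's body presses on something with over 40 N, if the wrist force passes 120 N, or if a joint passes its speed limit or range.

## Robot

A 6-joint arm with a two-finger parallel gripper is mounted at the origin on the work surface. World frame = base frame: x ahead of the robot, y to its left, z up, the work surface at z = 0. Lengths are in m, angles in degrees, forces in N, time in s.
With the tool pointing down it reaches from about 0.35 to 1 m from the base axis. Payload 7.1 kg.
Tool frame: the origin (TCP) lies on the mounting face of the last link; the fingertips stand 173 mm ahead of it and the grasp point (between the pads) lies 155 mm ahead of it (manip.tcp_to_grasp is the distance from the TCP to the grasp point, in m); z points along the fingers, y is the line along which they close (so a half turn about z gives the same grasp; the last joint's range is limited). The gripper opens to 85 mm and grips with 20 to 120 N. Pads are 22 mm wide; open, the fingers measure 114 mm over their backs; the gripper's body (76 mm by 85 mm) begins 54 mm behind the grasp point. The pads swing forward as they close: fully open they stand 13 mm farther back than shut.
Start: joints at [-76.318, 24.242, 93.386, -0, 62.372, -1.089], TCP at [0.159, -0.604, 0.405] pointing down, gripper open.
Joint ranges: [-172.04, 172.04], [-51.8, 120.97], [4.93, 147.93], [-75.15, 255.16], [6.16, 154.13], [-145.62, 145.62]. Speed limits (degrees/s): [136.94, 136.94, 172.46, 180, 180, 180].

## Interface

Orientations are given as [roll, pitch, yaw] about the fixed x, y, z axes, in that order (R = Rz(yaw) Ry(pitch) Rx(roll)).
In Python, from station import manip, vision gives the robot as it stands.
- The arm moves only by the tool move_arm, never from a script. Its argument "deltas" is a list of rows, each an object with "travel": the shift along the world's x, y, z in m, a list of three; "dr": the turn, a rotation vector about the world's x, y, z in degrees, a list of three; "grip": the finger opening in m, from 0 to 0.0854. In form: [{"travel": [tx, ty, tz], "dr": [rx, ry, rz], "grip": grip}, ...]. A call has exactly 5 rows; each row shifts and turns the commanded pose from where the row before left it; what a row does not reach is not made up. A row lasts 1/12 s, in which the tool goes at most 41.7 mm and 7.16 degrees, less where a joint would pass 70% of its speed; a pose out of reach is approached as far as the arm can. A call is refused whole if a number of a shift passes 0.0417 or a number of a turn 7.16, either way. A call with a gripper value outside its range is refused whole. The fingers move at their own pace and stop on an object; "newtons" is the grip in N (left out, the last holds). Time passes only in rows, so rows that do not move let the fingers close, or fill a call up. It gives the time, the measured TCP pose, the force, the opening and the grip force at its end, in the units of the state.
- manip.sense(): the state, without advancing time (a new reading comes with each control period).
- vision.camera(name): name is "scene" or "side" or "wrist"; returns (picture, depth): 400x640x3 uint8, blue, green, red; 400x640 float32, m along the optical axis (not along the pixel's ray), 0 where there is no reading.
- vision.calibration(name): a dict with "fx", "fy", "cx", "cy" (pixels), "R" (3x3) and "t" (3): a world point X has camera coordinates R X + t; the wrist camera has in their place "T_tool_cam" (4x4, takes a point from camera to tool coordinates, whose origin is the TCP and whose axes are the flange's). Camera axes: x right, y down, z forward; pixel columns grow to the right and rows downward; lengths in m; the calibration is good to about 2 mm. The wrist camera is an equidistant fisheye: a pixel r from the principal point sees the ray r / f radians off the axis. A picture is of the moment at which its call begins: read the wrist's pose just before it. calibration takes no time and is no camera call.
- manip.finish_job(): hands the job in; it is judged then, once.
The state is a dict: "clock": time; "qpos": joint angles; "joint_vel": joint speeds; "joint_efforts": joint torques, N m; "position": TCP position; "ee_rot": TCP orientation; "ft_force": force on the tool from outside, world axes, zero at the start; "torque": the same for the moment, N m; "grip_width": finger opening in m; "grip_force": force on a finger pad.
Only numpy, scipy, OpenCV 4.12 (cv2) and the standard library are available. Lean on these libraries where they do the work, as an engineer would, in place of code of your own. Each camera call takes 0.05 s, during which the arm holds its last target. There are 200 camera calls.

## Working session

There is one attempt and no reset: what is moved stays moved. The work goes in short steps, Python scripts to look and compute and a tool call to move; the robot and the scene stay as the last step left them, time stands still between calls to the robot, and variables do not carry over. Pictures are saved under pics/ and viewed, at most 14 in all, crops included, and the job is handed in when it is done.

Besides the shell and the picture viewer there is one more tool, called by a JSON object that holds its "op" and its "data", one argument or row to a line. move_arm: Moves the arm, as the interface text tells. Its arguments: {"type":"object","properties":{"deltas":{"type":"array","items":{"type":"object","properties":{"travel":{"type":"array","items":{"type":"number"}},"dr":{"type":"array","items":{"type":"number"}},"grip":{"type":"number"}}}},"newtons":{"type":"number"}},"required":["deltas"]}

```bash
mkdir -p pics; ls
python3 - <<'E'
from station import manip, vision
import cv2,numpy as np
for n in("scene","side"):
    p,d=vision.camera(n); cv2.imwrite(f"pics/{n}0.png",p); np.savez(f"{n}0.npz",p=p,d=d)
    c=vision.calibration(n); print(n,c)
s=manip.sense(); print(s)
print(vision.calibration("wrist"), manip.tcp_to_grasp)
E
```

```text
pics
scene {'fx': 455.3912192552847, 'fy': 455.3912192552847, 'cx': 319.64012218100663, 'cy': 198.71115392141982, 'R': array([[-0.24101634,  0.97022271,  0.02406271],
       [ 0.52914633,  0.15215057, -0.83477804],
       [-0.81358176, -0.18846246, -0.55006056]]), 't': array([ 0.10776034, -0.19470035,  1.61924609])}
side {'fx': 376.3494149282128, 'fy': 376.3494149282128, 'cx': 320.76548793519, 'cy': 198.1715362047016, 'R': array([[ 0.98568483, -0.16743295, -0.0197894 ],
       [-0.13531908, -0.71563897, -0.6852369 ],
       [ 0.10056917,  0.6781055 , -0.72805135]]), 't': array([-0.53674439,  0.14130401,  1.16030276])}
{'clock': 0.1, 'qpos': array([-7.63177301e+01,  2.42805626e+01,  9.34274851e+01,  6.63015440e-04,
        6.23708942e+01, -1.08884783e+00]), 'joint_vel': array([ 0.01265502, -0.06636409, -0.15210826, -0.0753836 ,  0.05933597,
       -0.05672621]), 'joint_efforts': array([ 7.71388404e-04, -5.58425510e+01, -2.82443780e+01, -3.16859473e-05,
        2.98163788e-03, -2.37113164e-05]), 'position': array([ 0.15931308, -0.60409386,  0.40401473]), 'ee_rot': array([-1.79921084e+02, -2.08699936e-03,  1.47708085e+01]), 'ft_force': array([-0.09225257,  0.27849736,  0.38463688]), 'torque': array([-0.00069528,  0.03465926,  0.01964391]), 'grip_force': 0.0, 'grip_width': 0.0851505455205231}
{'fx': 309.70691628693146, 'fy': 309.70691628693146, 'cx': 323.80367043826897, 'cy': 195.51316769370007, 'T_tool_cam': array([[ 4.26141730e-04, -9.64752425e-01, -2.63158843e-01,
         6.51763815e-02],
       [ 9.99999861e-01,  4.93014162e-04, -1.88080086e-04,
        -3.20181570e-05],
       [ 3.11191756e-04, -2.63158726e-01,  9.64752501e-01,
         3.02359290e-02],
       [ 0.00000000e+00,  0.00000000e+00,  0.00000000e+00,
         1.00000000e+00]])} 0.1547
```

View pics/scene0.png

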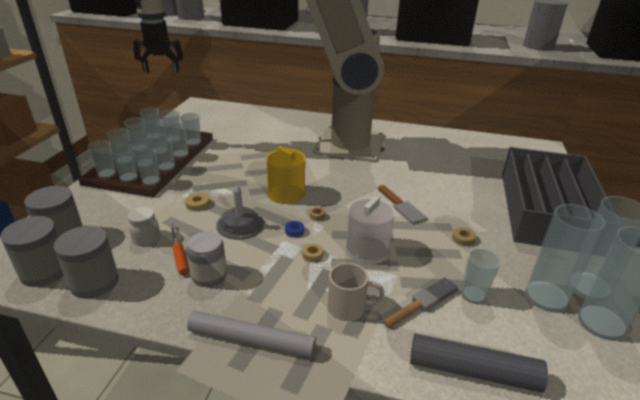

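View pics/side0.png

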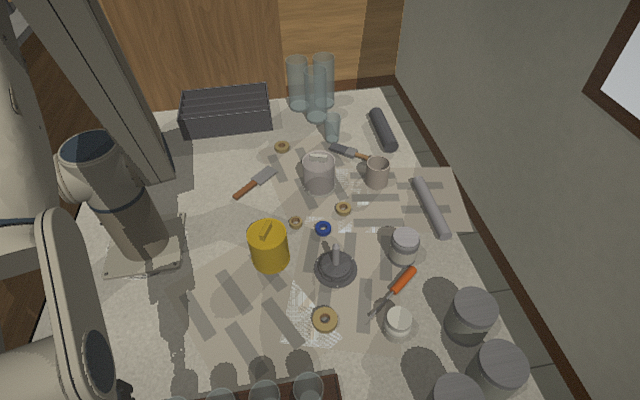

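Scene: tan rolls at (198,201), (317,213), (313,253) and (464,236). The blue one at (294,229) is a look-alike. The keeper is at (240,222), the clear cover at (370,230) and the yellow look-alike cover at (286,175). Next I measure these using depth.

```bash
cat > h.py <<'E'
import numpy as np, cv2
from station import manip, vision
from scipy.spatial.transform import Rotation as Ro
def cloud(n,d):
    c=vision.calibration(n); v,u=np.mgrid[0:400,0:640]
    P=np.stack([(u-c['cx'])/c['fx']*d,(v-c['cy'])/c['fy']*d,d],-1)
    return (P-c['t'])@c['R']
def plane(n,u,v,z):
    c=vision.calibration(n); r=np.array([(u-c['cx'])/c['fx'],(v-c['cy'])/c['fy'],1])@c['R']
    o=-c['R'].T@c['t']; return o+r*(z-o[2])/r[2]
def tan(p):
    h=cv2.cvtColor(p,cv2.COLOR_BGR2HSV); return (h[...,0]>12)&(h[...,0]<28)&(h[...,1]>70)&(h[...,2]>80)
E
python3 - <<'E'
from h import *
seeds={"scene":[(198,201),(317,213),(313,253),(464,236)],"side":[(324,319),(295,222),(343,208),(282,146)]}
for n in seeds:
    z=np.load(n+"0.npz"); X=cloud(n,z['d']); p=z['p']
    h=cv2.cvtColor(p,cv2.COLOR_BGR2HSV)
    for u,v in seeds[n]:
        w=X[v-16:v+17,u-16:u+17].reshape(-1,3)
        t=w[(w[:,2]>.012)&(w[:,2]<.026)]
        t=t[np.linalg.norm(t[:,:2]-np.median(t[:,:2],0),axis=1)<.05]
        (c,r)=cv2.minEnclosingCircle(t[:,:2].astype(np.float32)) 
        print(n,(u,v),len(t),np.round(c,4),"dia",round(2*r,4),np.median(t[:,2]).round(4))
z=np.load("scene0.npz"); 
for n,q in(("scene",[(240,190),(240,222),(372,203),(370,230),(286,152)]),("side",[(336,247),(336,270),(318,158),(268,230)])):
    X=cloud(n,np.load(n+"0.npz")['d'])
    for u,v in q: print(n,u,v,X[v,u].round(3))
    # keeper/cover clusters
    f=X.reshape(-1,3)
    for nm,ctr,lo,hi in(("spindle",plane(n,*( (240,222) if n=="scene" else (336,270)),.03),.06,.112),("cover",plane(n,*((372,203) if n=="scene" else (318,158)),.13),.118,.15)):
        m=(np.linalg.norm(f[:,:2]-ctr[:2],axis=1)<.07)&(f[:,2]>lo)&(f[:,2]<hi)
        print(n,nm,ctr.round(3),m.sum(),f[m].mean(0).round(4),(f[m].max(0)-f[m].min(0)).round(3))
p=np.load("scene0.npz")['p']
cv2.imwrite("pics/crop.png",np.hstack([cv2.resize(p[170:290,170:330],None,fx=3,fy=3)[:360,:480],cv2.resize(p[180:280,330:435],(315,300))if 0 else cv2.resize(p[170:290,330:430],(300,360))]))
E
```

```text
scene (198, 201) 272 [ 0.4991 -0.3442] dia 0.0732 0.0187
scene (317, 213) 115 [ 0.463  -0.0038] dia 0.0485 0.0183
scene (313, 253) 223 [0.6224 0.0248] dia 0.0513 0.0187
scene (464, 236) 266 [0.4558 0.3816] dia 0.0616 0.0187
side (324, 319) 441 [ 0.4959 -0.344 ] dia 0.0665 0.0178
side (295, 222) 87 [ 0.4612 -0.0059] dia 0.0463 0.0177
side (343, 208) 124 [0.6226 0.0215] dia 0.0514 0.017
side (282, 146) 108 [0.4535 0.3795] dia 0.061 0.0172
scene 240 190 [ 0.558 -0.18   0.113]
scene 240 222 [ 0.582 -0.176  0.033]
scene 372 203 [0.573 0.151 0.146]
scene 370 230 [0.615 0.157 0.1  ]
scene 286 152 [ 0.384 -0.114  0.143]
scene spindle [ 0.579 -0.178  0.03 ] 135 [ 0.5599 -0.1887  0.087 ] [0.016 0.021 0.052]
scene cover [0.549 0.149 0.13 ] 1023 [0.5703 0.1507 0.1243] [0.109 0.109 0.03 ]
side 336 247 [ 0.554 -0.198  0.115]
side 336 270 [ 0.551 -0.216  0.031]
side 318 158 [0.563 0.144 0.135]
side 268 230 [ 0.381 -0.122  0.132]
side spindle [ 0.552 -0.215  0.03 ] 86 [ 0.5516 -0.1995  0.0888] [0.02  0.013 0.051]
side cover [0.563 0.149 0.13 ] 514 [0.5617 0.1424 0.1242] [0.107 0.109 0.03 ]
```

View pics/crop.png

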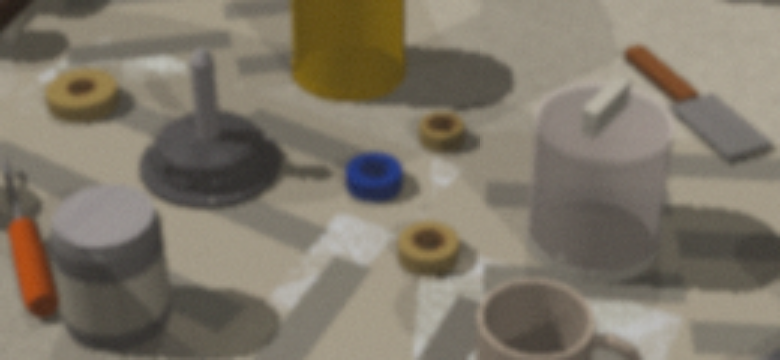

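Sizes identify the rolls: a at (.497,-.344), b at (.455,.380), c at (.622,.023) and d at (.462,-.005), so all four are present. The keeper is near (.553,-.192) and the cover near (.566,.147). In the crop, the clear cover with the white bar at (370,230) is the right one, and the tan roll (313,253) is roll c rather than the blue one. I'm moving to above roll a.

{"op": "move_arm", "data": {
  "deltas": [
    {"travel":[0.0305,0.0235,-0.005],"dr":[0,0,0],"grip":0.085},
    {"travel":[0.0305,0.0235,-0.005],"dr":[0,0,0],"grip":0.085},
    {"travel":[0.0305,0.0235,-0.005],"dr":[0,0,0],"grip":0.085},
    {"travel":[0.0305,0.0235,-0.005],"dr":[0,0,0],"grip":0.085},
    {"travel":[0.0305,0.0235,-0.005],"dr":[0,0,0],"grip":0.085}
  ],
  "newtons": 40
}}

```text
clock: 0.52
position: [0.3128, -0.4855, 0.3792]
ee_rot: [-180.0, 0.0, 14.7]
ft_force: [1.5, -0.9, 0.3]
grip_width: 0.085
grip_force: 0.0
```

{"op": "move_arm", "data": {
  "deltas": [
    {"travel":[0.0305,0.0235,-0.005],"dr":[0,0,0],"grip":0.085},
    {"travel":[0.0305,0.0235,-0.005],"dr":[0,0,0],"grip":0.085},
    {"travel":[0.0305,0.0235,-0.005],"dr":[0,0,0],"grip":0.085},
    {"travel":[0.0305,0.0235,-0.005],"dr":[0,0,0],"grip":0.085},
    {"travel":[0.0305,0.0235,-0.005],"dr":[0,0,0],"grip":0.085}
  ]
}}

```text
clock: 0.93
position: [0.4655, -0.3678, 0.3542]
ee_rot: [-180.0, 0.0, 14.8]
ft_force: [0.3, -1.0, -0.1]
grip_width: 0.0849
grip_force: 0.0
```

{"op": "move_arm", "data": {
  "deltas": [
    {"travel":[0.0305,0.0235,-0.005],"dr":[0,0,0],"grip":0.085},
    {"travel":[0,0,0],"dr":[0,0,0],"grip":0.085},
    {"travel":[0,0,0],"dr":[0,0,0],"grip":0.085},
    {"travel":[0,0,0],"dr":[0,0,0],"grip":0.085},
    {"travel":[0,0,0],"dr":[0,0,0],"grip":0.085}
  ]
}}

```text
clock: 1.35
position: [0.4941, -0.3464, 0.3496]
ee_rot: [-180.0, 0.0, 14.7]
ft_force: [0.0, -0.1, 0.4]
grip_width: 0.0847
grip_force: 0.0
```

```bash
cat >> h.py <<'E'
def wrist():
    s=manip.sense(); p,d=vision.camera("wrist"); c=vision.calibration("wrist")
    v,u=np.mgrid[0:400,0:640]; x=u-c['cx']; y=v-c['cy']; r=np.hypot(x,y)+1e-9; th=np.minimum(r/c['fx'],1.4)
    P=np.stack([np.tan(th)*x/r*d,np.tan(th)*y/r*d,d],-1)
    T=c['T_tool_cam']; Pt=P@T[:3,:3].T+T[:3,3]
    Rt=Ro.from_euler('xyz',s['ee_rot'],degrees=True).as_matrix()
    W=Pt@Rt.T+s['position']; W[d<=0]=np.nan
    return s,p,W,Pt
def fit(t,q=.5):
    from scipy.optimize import least_squares
    c=t.mean(0)
    # outer edge: farthest per angle bin, robust circle fit
    a=np.arctan2(*(t-c).T[::-1]); b=((a+np.pi)/(2*np.pi)*36).astype(int)
    e=np.array([t[b==k][np.argmax(np.linalg.norm(t[b==k]-c,axis=1))] for k in range(36) if (b==k).any()])
    f=least_squares(lambda m:np.hypot(*(e-m[:2]).T)-m[2],[*c,.03],loss='soft_l1',f_scale=.001).x
    return f[:2],2*f[2],len(e)
def roll(W,x,y,lo=.014,hi=.025,rad=.05):
    f=W.reshape(-1,3); m=(np.hypot(f[:,0]-x,f[:,1]-y)<rad)&(f[:,2]>lo)&(f[:,2]<hi)
    t=f[m]; c,dia,n=fit(t[:,:2]); return c.round(4),round(dia,4),n,m.sum(),np.median(t[:,2]).round(4)
def st():
    s=manip.sense(); print("t",round(s['clock'],2),"pos",s['position'].round(4),"rot",s['ee_rot'].round(2),"F",s['ft_force'].round(1),"M",s['torque'].round(2),"w",round(s['grip_width'],4),"gf",round(s['grip_force'],1),"q",s['qpos'].round(0))
E
python3 - <<'E'
from h import *
st(); s,p,W,Pt=wrist(); cv2.imwrite("pics/w1.png",p)
print("a",roll(W,.497,-.344))
f=W.reshape(-1,3)
m=(np.hypot(f[:,0]-.553,f[:,1]+.192)<.03)&(f[:,2]>.06)&(f[:,2]<.105)
if m.sum()>20: print("spindle",m.sum(),f[m].mean(0).round(4),fit(f[m][:,:2]))
m=(np.hypot(f[:,0]-.553,f[:,1]+.192)<.075)&(f[:,2]>.003)&(f[:,2]<.012)
if m.sum()>20: print("flange",m.sum(),fit(f[m][:,:2]))
g=Pt.reshape(-1,3); m=(g[:,2]<.2)&(g[:,2]>.1)&(abs(g[:,0])<.03); print("tips z",np.nanmax(g[m][:,2]), np.nanpercentile(g[m][:,2],[50,95]))
E
```

```text
t 1.35 pos [ 0.4941 -0.3464  0.3496] rot [-1.7999e+02  3.0000e-02  1.4720e+01] F [ 0.  -0.1  0.4] M [-0.05  0.04 -0.01] w 0.0847 gf 0.0 q [-36.  26.  98.  -0.  55.  39.]
a (array([ 0.4948, -0.3419]), np.float64(0.0653), 36, np.int64(2829), np.float64(0.0195))
spindle 578 [ 0.5526 -0.1989  0.0843] (array([ 0.55227954, -0.19174232]), np.float64(0.020039912184777953), 27)
flange 2900 (array([ 0.55713028, -0.19048333]), np.float64(0.13120190503812135), 35)
tips z 0.16075292858906828 [0.10937021 0.15100609]
```

View pics/w1.png

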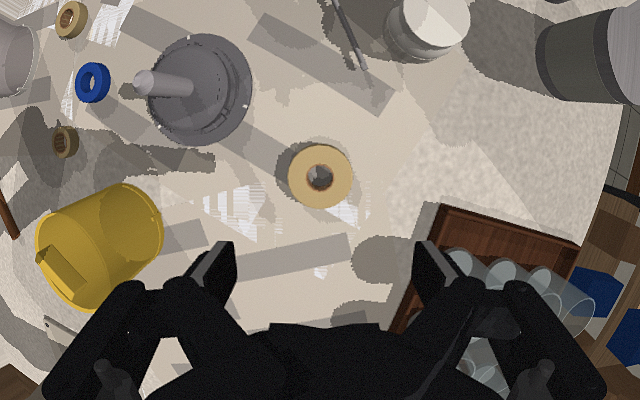

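Wrist view: roll a is at (320,176), keeper at (195,90), c at (70,20), d at (65,142) and the blue decoy at (92,83). Roll a's measured diameter of 65.3 mm and height of 19.5 mm match the description. Descending to grasp it.

{"op": "move_arm", "data": {
  "deltas": [
    {"travel":[0.0006,0.0043,-0.03],"dr":[0,0,0],"grip":0.085},
    {"travel":[0,0,-0.035],"dr":[0,0,0],"grip":0.085},
    {"travel":[0,0,-0.035],"dr":[0,0,0],"grip":0.085},
    {"travel":[0,0,-0.035],"dr":[0,0,0],"grip":0.085},
    {"travel":[0,0,-0.026],"dr":[0,0,0],"grip":0.085}
  ]
}}

```text
clock: 1.82
position: [0.4938, -0.3422, 0.1865]
ee_rot: [-179.9, 0.1, 14.6]
ft_force: [0.4, 0.1, 0.1]
grip_width: 0.0847
grip_force: 0.0
```

{"op": "move_arm", "data": {
  "deltas": [
    {"travel":[0,0,-0.015],"dr":[0,0,0],"grip":0.085},
    {"travel":[0,0,0],"dr":[0,0,0],"grip":0.06},
    {"travel":[0,0,0],"dr":[0,0,0],"grip":0.05},
    {"travel":[0,0,0],"dr":[0,0,0],"grip":0.05},
    {"travel":[0,0,0],"dr":[0,0,0],"grip":0.05}
  ]
}}

```text
clock: 2.23
position: [0.4958, -0.3423, 0.1754]
ee_rot: [179.9, -0.1, 14.7]
ft_force: [-0.2, 0.7, -0.3]
grip_width: 0.0645
grip_force: 44.2
```

{"op": "move_arm", "data": {
  "deltas": [
    {"travel":[0,0,0],"dr":[0,0,0],"grip":0.05},
    {"travel":[0,0,0],"dr":[0,0,0],"grip":0.05},
    {"travel":[0,0,0.03],"dr":[0,0,0],"grip":0.05},
    {"travel":[0,0,0.04],"dr":[0,0,0],"grip":0.05},
    {"travel":[0,0,0.04],"dr":[0,0,0],"grip":0.05}
  ]
}}

```text
clock: 2.65
position: [0.495, -0.3411, 0.2844]
ee_rot: [-179.9, 0.1, 14.8]
ft_force: [0.9, -0.3, -0.3]
grip_width: 0.0649
grip_force: 44.9
```

{"op": "move_arm", "data": {
  "deltas": [
    {"travel":[0,0.02,0.03],"dr":[0,0,0],"grip":0.05},
    {"travel":[0,0.035,0.016],"dr":[0,0,0],"grip":0.05},
    {"travel":[-0.005,0.04,0],"dr":[0,0,0],"grip":0.05},
    {"travel":[0,0.036,0],"dr":[0,0,0],"grip":0.05},
    {"travel":[0,0,0],"dr":[0,0,0],"grip":0.05}
  ]
}}

```text
clock: 3.07
position: [0.4893, -0.2057, 0.3305]
ee_rot: [-179.9, 0.0, 14.9]
ft_force: [-0.2, 0.9, -1.2]
grip_width: 0.0647
grip_force: 45.0
```

```bash
cat >> h.py <<'E'
def spindle(W,x=.5523,y=-.1917,lo=.05,hi=.112):
    f=W.reshape(-1,3); m=(np.hypot(f[:,0]-x,f[:,1]-y)<.02)&(f[:,2]>lo)&(f[:,2]<hi); t=f[m]
    from scipy.optimize import least_squares
    r=least_squares(lambda c:np.hypot(*(t[:,:2]-c).T)-.01,t[:,:2].mean(0),loss='soft_l1',f_scale=.001)
    m2=(np.hypot(f[:,0]-x,f[:,1]-y)<.02)&(f[:,2]>.1165)&(f[:,2]<.125)
    return r.x.round(4),m.sum(),"tip",m2.sum(),np.nanmedian(f[m2],0).round(4) if m2.sum() else None
def held(Pt):
    g=Pt.reshape(-1,3); return g
E
python3 - <<'E'
from h import *
st(); s,p,W,Pt=wrist(); cv2.imwrite("pics/w2.png",p); np.savez("w2.npz",W=W,Pt=Pt,p=p)
print(spindle(W))
h=cv2.cvtColor(p,cv2.COLOR_BGR2HSV); t=tan(p)&(abs(Pt[...,0])<.05)&(abs(Pt[...,1])<.05)&(Pt[...,2]>.13)&(Pt[...,2]<.17)
q=Pt[t]; print(len(q)); print(np.percentile(q[:,2],[5,25,50,75,95]).round(4)); zt=np.median(q[:,2]); print(fit(q[abs(q[:,2]-zt)<.004][:,:2]))
E
```

```text
t 3.07 pos [ 0.4893 -0.2057  0.3305] rot [-1.7989e+02  2.0000e-02  1.4950e+01] F [-0.2  0.9 -1.2] M [ 0.02 -0.03  0.02] w 0.0647 gf 45.0 q [-24.  22. 108.   0.  49.  51.]
(array([ 0.5523, -0.1908]), np.int64(161), 'tip', np.int64(319), array([ 0.5525, -0.1909,  0.1188]))
13371
[0.1529 0.1535 0.1539 0.1544 0.1615]
(array([ 0.001082  , -0.00014748]), np.float64(0.06539518329499852), 36)
```

View pics/w2.png

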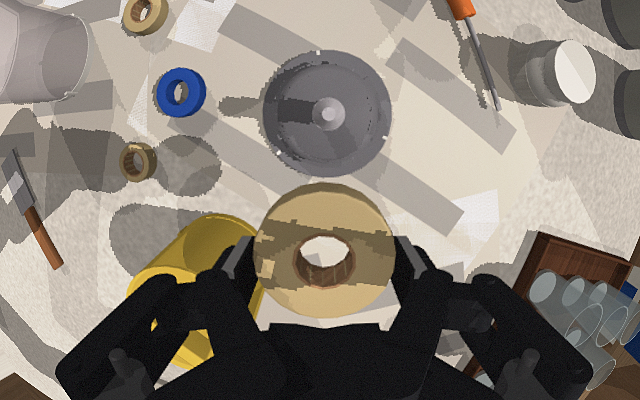

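Wrist view: the spindle tip is at (328,113), at (.5524,-.1908,.119), which fits. The flange marks are at (318,52), (388,135) and (280,152). Roll a is held centred.

{"op": "move_arm", "data": {
  "deltas": [
    {"travel":[0.031,0.0075,0],"dr":[0,0,0],"grip":0.05},
    {"travel":[0.031,0.007,-0.015],"dr":[0,0,0],"grip":0.05},
    {"travel":[0,0,0],"dr":[0,0,0],"grip":0.05},
    {"travel":[0,0,0],"dr":[0,0,0],"grip":0.05},
    {"travel":[0,0,0],"dr":[0,0,0],"grip":0.05}
  ]
}}

```text
clock: 3.53
position: [0.5522, -0.1965, 0.3145]
ee_rot: [-180.0, 0.0, 14.8]
ft_force: [-0.8, -0.8, -0.3]
grip_width: 0.0647
grip_force: 44.9
```

Run:
```python
from h import *
st()
z=np.load("w2.npz"); 
for u,v in((318,52),(388,135),(280,152)):
    p=z['p'][v-5:v+6,u-5:u+6].min(2); i=np.unravel_index(p.argmax(),p.shape); P=z['W'][v-5+i[0],u-5+i[1]]
    print(P.round(4),np.hypot(P[0]-.5524,P[1]+.1908).round(4),np.degrees(np.arctan2(P[1]+.1908,P[0]-.5524)).round(1))
```

```text
t 3.53 pos [ 0.5522 -0.1965  0.3145] rot [-1.7998e+02  5.0000e-02  1.4770e+01] F [-0.8 -0.8 -0.3] M [-0.01  0.01 -0.01] w 0.0647 gf 44.9 q [-21.  28. 102.  -0.  50.  54.]
[ 0.6062 -0.1681  0.0072] 0.0584 22.9
[ 0.5465 -0.2491  0.007 ] 0.0586 -95.8
[ 0.5039 -0.1545  0.0069] 0.0605 143.2
```

{"op": "move_arm", "data": {
  "deltas": [
    {"travel":[-0.0008,0.0054,0],"dr":[0,0,0],"grip":0.05},
    {"travel":[0,0,0],"dr":[0,0,0],"grip":0.05},
    {"travel":[0,0,-0.03],"dr":[0,0,0],"grip":0.05},
    {"travel":[0,0,-0.02],"dr":[0,0,0],"grip":0.05},
    {"travel":[0,0,0],"dr":[0,0,0],"grip":0.05}
  ]
}}

```text
clock: 3.95
position: [0.5498, -0.1903, 0.2619]
ee_rot: [-179.8, 0.2, 14.7]
ft_force: [-0.9, -0.1, -1.3]
grip_width: 0.0646
grip_force: 45.5
```

{"op": "move_arm", "data": {
  "deltas": [
    {"travel":[0,0,-0.02],"dr":[0,0,0],"grip":0.05},
    {"travel":[0,0,-0.016],"dr":[0,0,0],"grip":0.05},
    {"travel":[0,0,0],"dr":[0,0,0],"grip":0.05},
    {"travel":[0,0,0],"dr":[0,0,0],"grip":0.05},
    {"travel":[0,0,0],"dr":[0,0,0],"grip":0.05}
  ]
}}

```text
clock: 4.37
position: [0.552, -0.1909, 0.2301]
ee_rot: [180.0, -0.1, 14.8]
ft_force: [0.7, -0.3, -0.9]
grip_width: 0.0648
grip_force: 45.5
```

{"op": "move_arm", "data": {
  "deltas": [
    {"travel":[0,0,-0.005],"dr":[0,0,0],"grip":0.05},
    {"travel":[0,0,0],"dr":[0,0,0],"grip":0.05},
    {"travel":[0,0,0],"dr":[0,0,0],"grip":0.085},
    {"travel":[0,0,0],"dr":[0,0,0],"grip":0.085},
    {"travel":[0,0,0],"dr":[0,0,0],"grip":0.085}
  ]
}}

```text
clock: 4.78
position: [0.5518, -0.1906, 0.2241]
ee_rot: [180.0, -0.0, 14.8]
ft_force: [0.1, 0.2, 0.2]
grip_width: 0.085
grip_force: 0.0
```

{"op": "move_arm", "data": {
  "deltas": [
    {"travel":[0,0,0.02],"dr":[0,0,0],"grip":0.085},
    {"travel":[0,0,0.035],"dr":[0,0,0],"grip":0.085},
    {"travel":[0,0,0.035],"dr":[0,0,0],"grip":0.085},
    {"travel":[0,0,0.02],"dr":[0,0,0],"grip":0.085},
    {"travel":[0,0,0],"dr":[0,0,0],"grip":0.085}
  ]
}}

```text
clock: 5.2
position: [0.5532, -0.1912, 0.3389]
ee_rot: [179.7, -0.4, 14.8]
ft_force: [0.2, -1.1, 0.1]
grip_width: 0.0847
grip_force: 0.0
```

Run:
```python
from h import *
st(); s,p,W,Pt=wrist(); cv2.imwrite("pics/w3.png",p)
f=W[tan(p)]; m=np.hypot(f[:,0]-.5524,f[:,1]+.1908)<.06; t=f[m]; print(np.nanpercentile(t[:,2],[5,25,50,75,95]).round(4)); t=t[t[:,2]>.045]; print(fit(t[:,:2]))
A=np.c_[t[:,:2],np.ones(len(t))]; print("slope",np.linalg.lstsq(A,t[:,2],rcond=None)[0][:2].round(3))
print("b",end=' ');
try: print(roll(W,.4545,.380))
except Exception as e: print(e)
for n,x,y in(("c",.6225,.023),("d",.462,-.005)):
    try: print(n,roll(W,x,y))
    except Exception as e: print(e)
```

```text
t 5.2 pos [ 0.5532 -0.1912  0.3389] rot [179.71  -0.41  14.77] F [ 0.2 -1.1  0.1] M [ 0.01  0.03 -0.02] w 0.0847 gf 0.0 q [-20.  26. 101.   0.  53.  55.]
[0.052  0.053  0.0535 0.054  0.0547]
(array([ 0.55253952, -0.18938154]), np.float64(0.06531015628618925), 36)
slope [-0.053  0.184]
b Initial guess is outside of provided bounds
c (array([0.6207, 0.0246]), np.float64(0.0495), 36, np.int64(1139), np.float64(0.0194))
d (array([ 0.4603, -0.0054]), np.float64(0.041), 36, np.int64(618), np.float64(0.0193))h.py:23: RuntimeWarning: Mean of empty slice.
  c=t.mean(0)
  ret = um.true_divide(
```

{"op": "move_arm", "data": {
  "deltas": [
    {"travel":[-0.0066,0.038,0.005],"dr":[0,0,0],"grip":0.085},
    {"travel":[-0.0066,0.038,0.005],"dr":[0,0,0],"grip":0.085},
    {"travel":[-0.0066,0.038,0.005],"dr":[0,0,0],"grip":0.085},
    {"travel":[-0.0066,0.038,0.005],"dr":[0,0,0],"grip":0.085},
    {"travel":[-0.0066,0.038,0],"dr":[0,0,0],"grip":0.085}
  ]
}}

```text
clock: 5.67
position: [0.5179, 0.0009, 0.3533]
ee_rot: [-180.0, 0.0, 14.7]
ft_force: [1.5, -0.3, 0.8]
grip_width: 0.0853
grip_force: 0.0
```

{"op": "move_arm", "data": {
  "deltas": [
    {"travel":[-0.0066,0.038,0],"dr":[0,0,0],"grip":0.085},
    {"travel":[-0.0066,0.038,0],"dr":[0,0,0],"grip":0.085},
    {"travel":[-0.0066,0.038,0],"dr":[0,0,0],"grip":0.085},
    {"travel":[-0.0066,0.038,0],"dr":[0,0,0],"grip":0.085},
    {"travel":[-0.0066,0.038,0],"dr":[0,0,0],"grip":0.085}
  ]
}}

```text
clock: 6.08
position: [0.4845, 0.191, 0.3525]
ee_rot: [180.0, 0.1, 14.8]
ft_force: [1.1, -0.8, -0.1]
grip_width: 0.0848
grip_force: 0.0
```

{"op": "move_arm", "data": {
  "deltas": [
    {"travel":[-0.0066,0.038,0],"dr":[0,0,0],"grip":0.085},
    {"travel":[-0.0066,0.038,0],"dr":[0,0,0],"grip":0.085},
    {"travel":[-0.0066,0.038,0],"dr":[0,0,0],"grip":0.085},
    {"travel":[-0.0066,0.038,0],"dr":[0,0,0],"grip":0.085},
    {"travel":[-0.0066,0.038,0],"dr":[0,0,0],"grip":0.085}
  ]
}}

```text
clock: 6.5
position: [0.4515, 0.381, 0.3522]
ee_rot: [179.9, 0.1, 14.8]
ft_force: [1.1, -1.3, -0.2]
grip_width: 0.0851
grip_force: 0.0
```

Run:
```python
from h import *
st(); s,p,W,Pt=wrist(); cv2.imwrite("pics/w4.png",p)
print("b",roll(W,.4545,.380))
np.savez("w4.npz",W=W,p=p)
```

```text
t 6.5 pos [0.4515 0.381  0.3522] rot [1.7994e+02 1.3000e-01 1.4780e+01] F [ 1.1 -1.3 -0.2] M [0.03 0.   0.02] w 0.0851 gf 0.0 q [ 39.  25. 100.  -0.  55. 114.]
b (array([0.4537, 0.3836]), np.float64(0.0571), 36, np.int64(2063), np.float64(0.0195))
```

View pics/w4.png

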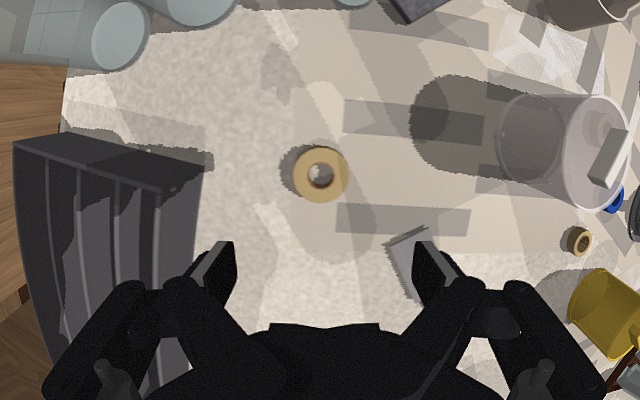

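Wrist view: roll b is alone at (320,174) with measured diameter 57 mm. The knife blade at (405,260) and the rack on the left are clear of the fingers' path.

{"op": "move_arm", "data": {
  "deltas": [
    {"travel":[0.0016,0.0016,-0.03],"dr":[0,0,0],"grip":0.085},
    {"travel":[0,0,-0.035],"dr":[0,0,0],"grip":0.085},
    {"travel":[0,0,-0.035],"dr":[0,0,0],"grip":0.085},
    {"travel":[0,0,-0.035],"dr":[0,0,0],"grip":0.085},
    {"travel":[0,0,-0.03],"dr":[0,0,0],"grip":0.085}
  ]
}}

```text
clock: 6.97
position: [0.4532, 0.3802, 0.1853]
ee_rot: [179.9, 0.2, 14.8]
ft_force: [0.2, 1.0, -0.3]
grip_width: 0.0852
grip_force: 0.0
```

{"op": "move_arm", "data": {
  "deltas": [
    {"travel":[0,0,-0.0135],"dr":[0,0,0],"grip":0.085},
    {"travel":[0,0,0],"dr":[0,0,0],"grip":0.06},
    {"travel":[0,0,0],"dr":[0,0,0],"grip":0.045},
    {"travel":[0,0,0],"dr":[0,0,0],"grip":0.045},
    {"travel":[0,0,0],"dr":[0,0,0],"grip":0.045}
  ]
}}

```text
clock: 7.38
position: [0.455, 0.3815, 0.1771]
ee_rot: [-179.9, -0.2, 14.8]
ft_force: [-0.8, 1.0, -0.6]
grip_width: 0.0567
grip_force: 42.6
```

{"op": "move_arm", "data": {
  "deltas": [
    {"travel":[0,0,0],"dr":[0,0,0],"grip":0.045},
    {"travel":[0,0,0],"dr":[0,0,0],"grip":0.045},
    {"travel":[0,0,0.03],"dr":[0,0,0],"grip":0.045},
    {"travel":[0,0,0.04],"dr":[0,0,0],"grip":0.045},
    {"travel":[0,0,0.04],"dr":[0,0,0],"grip":0.045}
  ]
}}

```text
clock: 7.8
position: [0.4538, 0.3806, 0.2861]
ee_rot: [180.0, 0.1, 14.8]
ft_force: [0.9, 0.5, 0.1]
grip_width: 0.0565
grip_force: 43.1
```

{"op": "move_arm", "data": {
  "deltas": [
    {"travel":[0,-0.01,0.035],"dr":[0,0,0],"grip":0.045},
    {"travel":[0.002,-0.02,0.034],"dr":[0,0,0],"grip":0.045},
    {"travel":[0.005,-0.038,0.01],"dr":[0,0,0],"grip":0.045},
    {"travel":[0.007,-0.038,0],"dr":[0,0,0],"grip":0.045},
    {"travel":[0.007,-0.038,0],"dr":[0,0,0],"grip":0.045}
  ]
}}

```text
clock: 8.22
position: [0.4752, 0.2359, 0.3665]
ee_rot: [-180.0, -0.2, 14.9]
ft_force: [-0.3, -0.4, -1.1]
grip_width: 0.0566
grip_force: 43.1
```

{"op": "move_arm", "data": {
  "deltas": [
    {"travel":[0.007,-0.038,0],"dr":[0,0,0],"grip":0.045},
    {"travel":[0.007,-0.038,0],"dr":[0,0,0],"grip":0.045},
    {"travel":[0.007,-0.038,0],"dr":[0,0,0],"grip":0.045},
    {"travel":[0.007,-0.038,0],"dr":[0,0,0],"grip":0.045},
    {"travel":[0.007,-0.038,0],"dr":[0,0,0],"grip":0.045}
  ]
}}

```text
clock: 8.63
position: [0.5101, 0.0451, 0.3651]
ee_rot: [180.0, -0.1, 14.8]
ft_force: [1.2, 0.8, 0.0]
grip_width: 0.057
grip_force: 43.1
```

{"op": "move_arm", "data": {
  "deltas": [
    {"travel":[0.007,-0.038,0],"dr":[0,0,0],"grip":0.045},
    {"travel":[0.007,-0.038,0],"dr":[0,0,0],"grip":0.045},
    {"travel":[0.007,-0.038,0],"dr":[0,0,0],"grip":0.045},
    {"travel":[0.007,-0.038,0],"dr":[0,0,0],"grip":0.045},
    {"travel":[0.007,-0.038,-0.01],"dr":[0,0,0],"grip":0.045}
  ]
}}

```text
clock: 9.05
position: [0.5458, -0.1452, 0.3566]
ee_rot: [179.9, -0.2, 14.8]
ft_force: [1.0, 0.6, -0.0]
grip_width: 0.0569
grip_force: 43.2
```

{"op": "move_arm", "data": {
  "deltas": [
    {"travel":[0,-0.008,-0.01],"dr":[0,0,0],"grip":0.045},
    {"travel":[0,0,-0.01],"dr":[0,0,0],"grip":0.045},
    {"travel":[0,0,0],"dr":[0,0,0],"grip":0.045},
    {"travel":[0,0,0],"dr":[0,0,0],"grip":0.045},
    {"travel":[0,0,0],"dr":[0,0,0],"grip":0.045}
  ]
}}

```text
clock: 9.47
position: [0.5452, -0.1495, 0.3344]
ee_rot: [-180.0, 0.0, 14.9]
ft_force: [-0.3, -1.0, -1.4]
grip_width: 0.0566
grip_force: 43.2
```

```bash
cat >> h.py <<'E'
def held(p,Pt):
    t=tan(p)&(abs(Pt[...,0])<.05)&(abs(Pt[...,1])<.05)&(Pt[...,2]>.12)&(Pt[...,2]<.18); q=Pt[t]
    zt=np.median(q[:,2]); c,d,n=fit(q[abs(q[:,2]-zt)<.004][:,:2]); return "held tool xy",c.round(4),"dia",round(d,4),"top z",zt.round(4)
E
python3 - <<'E'
from h import *
st(); s,p,W,Pt=wrist(); print(held(p,Pt)); print(spindle(W))
R=Ro.from_euler('xyz',s['ee_rot'],degrees=True)
E
```

```text
t 9.47 pos [ 0.5452 -0.1495  0.3344] rot [-1.7998e+02  1.0000e-02  1.4870e+01] F [-0.3 -1.  -1.4] M [ 0.03 -0.01 -0.01] w 0.0566 gf 43.2 q [-17.  25. 104.   0.  52.  59.]
('held tool xy', array([ 0.0002, -0.0002]), 'dia', np.float64(0.0574), 'top z', np.float64(0.1568))
(array([ 0.554 , -0.1919]), np.int64(1134), 'tip', np.int64(238), array([ 0.5534, -0.19  ,  0.1188]))
```

{"op": "move_arm", "data": {
  "deltas": [
    {"travel":[0.0037,-0.0205,-0.005],"dr":[0,0,0],"grip":0.045},
    {"travel":[0.0037,-0.0205,-0.01],"dr":[0,0,0],"grip":0.045},
    {"travel":[0,0,0],"dr":[0,0,0],"grip":0.045},
    {"travel":[0,0,0],"dr":[0,0,0],"grip":0.045},
    {"travel":[0,0,0],"dr":[0,0,0],"grip":0.045}
  ]
}}

```text
clock: 9.93
position: [0.5527, -0.1911, 0.3196]
ee_rot: [-180.0, -0.0, 14.8]
ft_force: [0.4, -0.2, 0.1]
grip_width: 0.0567
grip_force: 43.2
```

```bash
python3 -c "
from h import *
st()"
```

```text
t 9.93 pos [ 0.5527 -0.1911  0.3196] rot [-1.7999e+02 -1.0000e-02  1.4810e+01] F [ 0.4 -0.2  0.1] M [ 0.   -0.02  0.02] w 0.0567 gf 43.2 q [-20.  27. 102.   0.  51.  55.]
```

{"op": "move_arm", "data": {
  "deltas": [
    {"travel":[0,0.0005,-0.02],"dr":[0,0,0],"grip":0.045},
    {"travel":[0,0,-0.02],"dr":[0,0,0],"grip":0.045},
    {"travel":[0,0,-0.02],"dr":[0,0,0],"grip":0.045},
    {"travel":[0,0,-0.015],"dr":[0,0,0],"grip":0.045},
    {"travel":[0,0,-0.01],"dr":[0,0,0],"grip":0.045}
  ]
}}

```text
clock: 10.35
position: [0.5523, -0.1903, 0.2332]
ee_rot: [-179.9, 0.1, 14.8]
ft_force: [-0.8, 0.8, -0.5]
grip_width: 0.0569
grip_force: 43.2
```

{"op": "move_arm", "data": {
  "deltas": [
    {"travel":[0,0,-0.003],"dr":[0,0,0],"grip":0.045},
    {"travel":[0,0,0],"dr":[0,0,0],"grip":0.045},
    {"travel":[0,0,0],"dr":[0,0,0],"grip":0.085},
    {"travel":[0,0,0],"dr":[0,0,0],"grip":0.085},
    {"travel":[0,0,0],"dr":[0,0,0],"grip":0.085}
  ]
}}

```text
clock: 10.77
position: [0.5531, -0.1916, 0.2323]
ee_rot: [179.9, -0.1, 14.8]
ft_force: [0.3, -0.0, 0.8]
grip_width: 0.0851
grip_force: 0.0
```

{"op": "move_arm", "data": {
  "deltas": [
    {"travel":[0,0,0.02],"dr":[0,0,0],"grip":0.085},
    {"travel":[0,0,0.035],"dr":[0,0,0],"grip":0.085},
    {"travel":[0,0,0.035],"dr":[0,0,0],"grip":0.085},
    {"travel":[0,0,0.025],"dr":[0,0,0],"grip":0.085},
    {"travel":[0,0,0],"dr":[0,0,0],"grip":0.085}
  ]
}}

```text
clock: 11.18
position: [0.5544, -0.1922, 0.3527]
ee_rot: [179.6, -0.5, 14.8]
ft_force: [0.4, -1.0, 0.5]
grip_width: 0.0851
grip_force: 0.0
```

```bash
cat >> h.py <<'E'
def stack(p,W,top):
    f=W[tan(p)]; t=f[(np.hypot(f[:,0]-.5526,f[:,1]+.1905)<.045)&(f[:,2]>top-.02)]
    print("stack z pct",np.nanpercentile(t[:,2],[5,25,50,75,95]).round(4)); t=t[abs(t[:,2]-top)<.006]
    if len(t)>50: print(fit(t[:,:2]))
E
python3 - <<'E'
from h import *
st(); s,p,W,Pt=wrist(); stack(p,W,.072)
for n,x,y in(("c",.6207,.0246),("d",.4603,-.0054)): print(n,roll(W,x,y))
E
```

```text
t 11.18 pos [ 0.5544 -0.1922  0.3527] rot [179.65  -0.5   14.76] F [ 0.4 -1.   0.5] M [-0.01 -0.03 -0.  ] w 0.0851 gf 0.0 q [-20.  25. 101.   0.  54.  55.]
stack z pct [0.053  0.0709 0.0722 0.0729 0.0737]
(array([ 0.55333248, -0.19075797]), np.float64(0.05713354314628542), 36)
c (array([0.6209, 0.0243]), np.float64(0.0492), 36, np.int64(1069), np.float64(0.0195))
d (array([ 0.4606, -0.0054]), np.float64(0.0411), 36, np.int64(587), np.float64(0.0193))
```

{"op": "move_arm", "data": {
  "deltas": [
    {"travel":[0.011,0.036,0],"dr":[0,0,0],"grip":0.085},
    {"travel":[0.011,0.036,-0.005],"dr":[0,0,0],"grip":0.085},
    {"travel":[0.011,0.036,-0.01],"dr":[0,0,0],"grip":0.085},
    {"travel":[0.011,0.036,-0.01],"dr":[0,0,0],"grip":0.085},
    {"travel":[0.011,0.036,-0.01],"dr":[0,0,0],"grip":0.085}
  ]
}}

```text
clock: 11.65
position: [0.6075, -0.01, 0.3101]
ee_rot: [-180.0, 0.1, 14.7]
ft_force: [-0.3, -0.3, 0.2]
grip_width: 0.0851
grip_force: 0.0
```

{"op": "move_arm", "data": {
  "deltas": [
    {"travel":[0.011,0.036,-0.01],"dr":[0,0,0],"grip":0.085},
    {"travel":[0,0,0],"dr":[0,0,0],"grip":0.085},
    {"travel":[0,0,0],"dr":[0,0,0],"grip":0.085},
    {"travel":[0,0,0],"dr":[0,0,0],"grip":0.085},
    {"travel":[0,0,0],"dr":[0,0,0],"grip":0.085}
  ]
}}

```text
clock: 12.07
position: [0.6183, 0.0235, 0.301]
ee_rot: [180.0, 0.0, 14.7]
ft_force: [0.6, -0.3, -0.6]
grip_width: 0.085
grip_force: 0.0
```

Run:
```python
from h import *
st(); s,p,W,Pt=wrist(); np.savez("w5.npz",W=W,p=p);cv2.imwrite("pics/w5.png",p)
print(roll(W,.6209,.0243)); stack(p,W,.072)
```

```text
t 12.07 pos [0.6183 0.0235 0.301 ] rot [1.800e+02 4.000e-02 1.471e+01] F [ 0.6 -0.3 -0.6] M [-0.02  0.01 -0.02] w 0.085 gf 0.0 q [ 1. 31. 98. -0. 51. 76.]
(array([0.6213, 0.0253]), np.float64(0.0493), 36, np.int64(1998), np.float64(0.0195))
stack z pct nan
  return np.nanmean(a, axis, out=out, keepdims=keepdims)
```

{"op": "move_arm", "data": {
  "deltas": [
    {"travel":[0.003,0.0018,-0.02],"dr":[0,0,0],"grip":0.07},
    {"travel":[0,0,-0.03],"dr":[0,0,0],"grip":0.07},
    {"travel":[0,0,-0.03],"dr":[0,0,0],"grip":0.07},
    {"travel":[0,0,-0.03],"dr":[0,0,0],"grip":0.07},
    {"travel":[0,0,-0.015],"dr":[0,0,0],"grip":0.07}
  ]
}}

```text
clock: 12.53
position: [0.6203, 0.0249, 0.1735]
ee_rot: [-180.0, 0.2, 14.7]
ft_force: [-0.5, -0.0, 0.1]
grip_width: 0.07
grip_force: 0.0
```

{"op": "move_arm", "data": {
  "deltas": [
    {"travel":[0,0,0],"dr":[0,0,0],"grip":0.07},
    {"travel":[0,0,0],"dr":[0,0,0],"grip":0.045},
    {"travel":[0,0,0],"dr":[0,0,0],"grip":0.035},
    {"travel":[0,0,0],"dr":[0,0,0],"grip":0.035},
    {"travel":[0,0,0],"dr":[0,0,0],"grip":0.035}
  ]
}}

```text
clock: 12.95
position: [0.6224, 0.0262, 0.1781]
ee_rot: [180.0, -0.2, 14.8]
ft_force: [0.7, 0.6, -1.3]
grip_width: 0.0477
grip_force: 41.2
```

{"op": "move_arm", "data": {
  "deltas": [
    {"travel":[0,0,0],"dr":[0,0,0],"grip":0.035},
    {"travel":[0,0,0],"dr":[0,0,0],"grip":0.035},
    {"travel":[0,0,0.03],"dr":[0,0,0],"grip":0.035},
    {"travel":[0,0,0.04],"dr":[0,0,0],"grip":0.035},
    {"travel":[0,0,0.04],"dr":[0,0,0],"grip":0.035}
  ]
}}

```text
clock: 13.37
position: [0.6211, 0.0264, 0.2869]
ee_rot: [-180.0, 0.1, 14.8]
ft_force: [1.3, 0.6, -0.2]
grip_width: 0.0477
grip_force: 41.6
```

{"op": "move_arm", "data": {
  "deltas": [
    {"travel":[-0.004,-0.015,0.03],"dr":[0,0,0],"grip":0.035},
    {"travel":[-0.012,-0.036,0.015],"dr":[0,0,0],"grip":0.035},
    {"travel":[-0.011,-0.036,0.005],"dr":[0,0,0],"grip":0.035},
    {"travel":[-0.011,-0.036,0],"dr":[0,0,0],"grip":0.035},
    {"travel":[-0.011,-0.036,0],"dr":[0,0,0],"grip":0.035}
  ]
}}

```text
clock: 13.78
position: [0.5721, -0.1338, 0.3379]
ee_rot: [179.9, -0.1, 14.8]
ft_force: [-0.3, -0.2, -1.1]
grip_width: 0.0474
grip_force: 41.7
```

{"op": "move_arm", "data": {
  "deltas": [
    {"travel":[-0.011,-0.036,0],"dr":[0,0,0],"grip":0.035},
    {"travel":[0,0,0],"dr":[0,0,0],"grip":0.035},
    {"travel":[0,0,0],"dr":[0,0,0],"grip":0.035},
    {"travel":[0,0,0],"dr":[0,0,0],"grip":0.035},
    {"travel":[0,0,0],"dr":[0,0,0],"grip":0.035}
  ]
}}

```text
clock: 14.2
position: [0.5619, -0.1678, 0.3364]
ee_rot: [-180.0, -0.0, 14.8]
ft_force: [-0.3, 0.9, -0.5]
grip_width: 0.0476
grip_force: 41.7
```

Run:
```python
from h import *
st(); s,p,W,Pt=wrist(); print(held(p,Pt)); print(spindle(W,lo=.08)); stack(p,W,.072)
```

```text
t 14.2 pos [ 0.5619 -0.1678  0.3364] rot [-1.800e+02 -2.000e-02  1.483e+01] F [-0.3  0.9 -0.5] M [ 0.   -0.04 -0.01] w 0.0476 gf 41.7 q [-18.  26. 101.   0.  53.  57.]
('held tool xy', array([-0.0014, -0.0001]), 'dia', np.float64(0.049), 'top z', np.float64(0.1587))
(array([ 0.5524, -0.1908]), np.int64(48), 'tip', np.int64(0), None)
stack z pct [0.0537 0.0731 0.1773 0.178  0.1787]
(array([ 0.55359569, -0.19056136]), np.float64(0.0566057114447382), 30)
```

{"op": "move_arm", "data": {
  "deltas": [
    {"travel":[-0.0079,-0.0225,-0.01],"dr":[0,0,0],"grip":0.035},
    {"travel":[0,0,0],"dr":[0,0,0],"grip":0.035},
    {"travel":[0,0,0],"dr":[0,0,0],"grip":0.035},
    {"travel":[0,0,0],"dr":[0,0,0],"grip":0.035},
    {"travel":[0,0,0],"dr":[0,0,0],"grip":0.035}
  ]
}}

```text
clock: 14.67
position: [0.5542, -0.1903, 0.3264]
ee_rot: [180.0, -0.0, 14.8]
ft_force: [0.3, 0.4, -0.0]
grip_width: 0.0471
grip_force: 41.7
```

{"op": "move_arm", "data": {
  "deltas": [
    {"travel":[0,0,-0.02],"dr":[0,0,0],"grip":0.035},
    {"travel":[0,0,-0.02],"dr":[0,0,0],"grip":0.035},
    {"travel":[0,0,-0.02],"dr":[0,0,0],"grip":0.035},
    {"travel":[0,0,-0.01],"dr":[0,0,0],"grip":0.035},
    {"travel":[0,0,-0.004],"dr":[0,0,0],"grip":0.035}
  ]
}}

```text
clock: 15.08
position: [0.5535, -0.1905, 0.2507]
ee_rot: [-179.9, 0.1, 14.8]
ft_force: [-0.1, -0.1, -1.2]
grip_width: 0.0477
grip_force: 41.7
```

{"op": "move_arm", "data": {
  "deltas": [
    {"travel":[0,0,0],"dr":[0,0,0],"grip":0.035},
    {"travel":[0,0,0],"dr":[0,0,0],"grip":0.035},
    {"travel":[0,0,0],"dr":[0,0,0],"grip":0.085},
    {"travel":[0,0,0],"dr":[0,0,0],"grip":0.085},
    {"travel":[0,0,0],"dr":[0,0,0],"grip":0.085}
  ]
}}

```text
clock: 15.5
position: [0.5541, -0.1913, 0.2532]
ee_rot: [179.9, -0.1, 14.8]
ft_force: [-0.1, -0.5, 0.2]
grip_width: 0.0812
grip_force: 0.0
```

{"op": "move_arm", "data": {
  "deltas": [
    {"travel":[0,0,0.02],"dr":[0,0,0],"grip":0.085},
    {"travel":[0,0,0.035],"dr":[0,0,0],"grip":0.085},
    {"travel":[0,0,0.035],"dr":[0,0,0],"grip":0.085},
    {"travel":[0,0,0.01],"dr":[0,0,0],"grip":0.085},
    {"travel":[0,0,0],"dr":[0,0,0],"grip":0.085}
  ]
}}

```text
clock: 15.92
position: [0.5548, -0.1917, 0.3563]
ee_rot: [179.8, -0.4, 14.8]
ft_force: [0.6, -1.0, -0.4]
grip_width: 0.0854
grip_force: 0.0
```

Run:
```python
from h import *
st(); s,p,W,Pt=wrist(); stack(p,W,.091); print("d",roll(W,.4603,-.0054))
```

```text
t 15.92 pos [ 0.5548 -0.1917  0.3563] rot [179.75  -0.36  14.77] F [ 0.6 -1.  -0.4] M [-0.04  0.03  0.09] w 0.0854 gf 0.0 q [-20.  24. 101.   0.  55.  55.]
stack z pct [0.072  0.0892 0.0912 0.0918 0.0926]
(array([ 0.55322081, -0.19156782]), np.float64(0.049320804715055136), 36)
d (array([ 0.4604, -0.0051]), np.float64(0.041), 36, np.int64(584), np.float64(0.0192))
```

{"op": "move_arm", "data": {
  "deltas": [
    {"travel":[-0.0157,0.0311,0],"dr":[0,0,0],"grip":0.085},
    {"travel":[-0.0157,0.0311,0],"dr":[0,0,0],"grip":0.075},
    {"travel":[-0.0157,0.0311,0],"dr":[0,0,0],"grip":0.062},
    {"travel":[-0.0157,0.0311,-0.01],"dr":[0,0,0],"grip":0.062},
    {"travel":[-0.0157,0.0311,-0.02],"dr":[0,0,0],"grip":0.062}
  ]
}}

```text
clock: 16.38
position: [0.4745, -0.0347, 0.3222]
ee_rot: [180.0, -0.1, 14.7]
ft_force: [1.1, 0.5, -0.7]
grip_width: 0.062
grip_force: 0.0
```

{"op": "move_arm", "data": {
  "deltas": [
    {"travel":[-0.0157,0.0311,-0.02],"dr":[0,0,0],"grip":0.062},
    {"travel":[0,0,0],"dr":[0,0,0],"grip":0.062},
    {"travel":[0,0,0],"dr":[0,0,0],"grip":0.062},
    {"travel":[0,0,0],"dr":[0,0,0],"grip":0.062},
    {"travel":[0,0,0],"dr":[0,0,0],"grip":0.062}
  ]
}}

```text
clock: 16.8
position: [0.4603, -0.0052, 0.3022]
ee_rot: [180.0, -0.0, 14.7]
ft_force: [0.4, -0.3, 0.7]
grip_width: 0.0624
grip_force: 0.0
```

Run:
```python
from h import *
st(); s,p,W,Pt=wrist()
print(roll(W,.4604,-.0051))
```

```text
t 16.8 pos [ 0.4603 -0.0052  0.3022] rot [ 1.7998e+02 -4.0000e-02  1.4730e+01] F [ 0.4 -0.3  0.7] M [-0.01  0.01  0.02] w 0.0624 gf 0.0 q [ -2.  20. 118.  -0.  42.  73.]
(array([ 0.4603, -0.0043]), np.float64(0.0412), 36, np.int64(1189), np.float64(0.0195))
```

{"op": "move_arm", "data": {
  "deltas": [
    {"travel":[0,0.001,-0.02],"dr":[0,0,0],"grip":0.062},
    {"travel":[0,0,-0.03],"dr":[0,0,0],"grip":0.062},
    {"travel":[0,0,-0.03],"dr":[0,0,0],"grip":0.062},
    {"travel":[0,0,-0.03],"dr":[0,0,0],"grip":0.062},
    {"travel":[0,0,-0.015],"dr":[0,0,0],"grip":0.062}
  ]
}}

```text
clock: 17.27
position: [0.4595, -0.0046, 0.1749]
ee_rot: [-180.0, 0.1, 14.7]
ft_force: [-0.1, 0.1, 0.3]
grip_width: 0.062
grip_force: 0.0
```

{"op": "move_arm", "data": {
  "deltas": [
    {"travel":[0,0,0],"dr":[0,0,0],"grip":0.062},
    {"travel":[0,0,0],"dr":[0,0,0],"grip":0.04},
    {"travel":[0,0,0],"dr":[0,0,0],"grip":0.028},
    {"travel":[0,0,0],"dr":[0,0,0],"grip":0.028},
    {"travel":[0,0,0],"dr":[0,0,0],"grip":0.028}
  ]
}}

```text
clock: 17.68
position: [0.4602, -0.0038, 0.1785]
ee_rot: [180.0, -0.1, 14.8]
ft_force: [0.2, 0.0, -0.1]
grip_width: 0.04
grip_force: 40.4
```

{"op": "move_arm", "data": {
  "deltas": [
    {"travel":[0,0,0],"dr":[0,0,0],"grip":0.028},
    {"travel":[0,0,0],"dr":[0,0,0],"grip":0.028},
    {"travel":[0,0,0.03],"dr":[0,0,0],"grip":0.028},
    {"travel":[0,0,0.04],"dr":[0,0,0],"grip":0.028},
    {"travel":[0,0,0.04],"dr":[0,0,0],"grip":0.028}
  ]
}}

```text
clock: 18.1
position: [0.4589, -0.0035, 0.2879]
ee_rot: [-180.0, 0.2, 14.8]
ft_force: [0.8, -1.0, -0.7]
grip_width: 0.0398
grip_force: 40.8
```

{"op": "move_arm", "data": {
  "deltas": [
    {"travel":[0.008,-0.015,0.035],"dr":[0,0,0],"grip":0.028},
    {"travel":[0.016,-0.031,0.02],"dr":[0,0,0],"grip":0.028},
    {"travel":[0.016,-0.031,0],"dr":[0,0,0],"grip":0.028},
    {"travel":[0.016,-0.031,0],"dr":[0,0,0],"grip":0.028},
    {"travel":[0.016,-0.031,0],"dr":[0,0,0],"grip":0.028}
  ]
}}

```text
clock: 18.52
position: [0.532, -0.144, 0.3436]
ee_rot: [179.9, -0.1, 14.8]
ft_force: [0.3, -0.2, -0.5]
grip_width: 0.0398
grip_force: 40.8
```

{"op": "move_arm", "data": {
  "deltas": [
    {"travel":[0.01,-0.023,0],"dr":[0,0,0],"grip":0.028},
    {"travel":[0,0,0],"dr":[0,0,0],"grip":0.028},
    {"travel":[0,0,0],"dr":[0,0,0],"grip":0.028},
    {"travel":[0,0,0],"dr":[0,0,0],"grip":0.028},
    {"travel":[0,0,0],"dr":[0,0,0],"grip":0.028}
  ]
}}

```text
clock: 18.93
position: [0.5409, -0.1647, 0.3421]
ee_rot: [-180.0, 0.0, 14.8]
ft_force: [0.4, -0.3, -2.0]
grip_width: 0.0398
grip_force: 40.8
```

Run:
```python
from h import *
st(); s,p,W,Pt=wrist(); print(held(p,Pt)); print(spindle(W,lo=.095)); stack(p,W,.091)
```

```text
t 18.93 pos [ 0.5409 -0.1647  0.3421] rot [-1.7996e+02  5.0000e-02  1.4810e+01] F [ 0.4 -0.3 -2. ] M [ 0.    0.02 -0.06] w 0.0398 gf 40.8 q [-18.  24. 104.   0.  52.  57.]
('held tool xy', array([-0.    , -0.0002]), 'dia', np.float64(0.041), 'top z', np.float64(0.1591))
(array([ 0.5523, -0.1911]), np.int64(278), 'tip', np.int64(238), array([ 0.5533, -0.1904,  0.1188]))
stack z pct [0.0726 0.0914 0.1759 0.1832 0.1841]
(array([ 0.55352919, -0.19161983]), np.float64(0.04860618541524767), 36)
```

{"op": "move_arm", "data": {
  "deltas": [
    {"travel":[0.0118,-0.026,-0.01],"dr":[0,0,0],"grip":0.028},
    {"travel":[0,0,0],"dr":[0,0,0],"grip":0.028},
    {"travel":[0,0,0],"dr":[0,0,0],"grip":0.028},
    {"travel":[0,0,0],"dr":[0,0,0],"grip":0.028},
    {"travel":[0,0,0],"dr":[0,0,0],"grip":0.028}
  ]
}}

```text
clock: 19.4
position: [0.553, -0.1908, 0.3323]
ee_rot: [-180.0, 0.0, 14.8]
ft_force: [0.8, -0.4, -0.6]
grip_width: 0.0401
grip_force: 40.8
```

{"op": "move_arm", "data": {
  "deltas": [
    {"travel":[0,0,-0.02],"dr":[0,0,0],"grip":0.028},
    {"travel":[0,0,-0.02],"dr":[0,0,0],"grip":0.028},
    {"travel":[0,0,-0.015],"dr":[0,0,0],"grip":0.028},
    {"travel":[0,0,-0.006],"dr":[0,0,0],"grip":0.028},
    {"travel":[0,0,0],"dr":[0,0,0],"grip":0.028}
  ]
}}

```text
clock: 19.82
position: [0.553, -0.191, 0.2705]
ee_rot: [-179.9, 0.1, 14.8]
ft_force: [-0.5, -0.3, 0.1]
grip_width: 0.04
grip_force: 40.8
```

{"op": "move_arm", "data": {
  "deltas": [
    {"travel":[0,0,0],"dr":[0,0,0],"grip":0.028},
    {"travel":[0,0,0],"dr":[0,0,0],"grip":0.028},
    {"travel":[0,0,0],"dr":[0,0,0],"grip":0.085},
    {"travel":[0,0,0],"dr":[0,0,0],"grip":0.085},
    {"travel":[0,0,0],"dr":[0,0,0],"grip":0.085}
  ]
}}

```text
clock: 20.23
position: [0.5535, -0.1917, 0.2718]
ee_rot: [180.0, -0.0, 14.8]
ft_force: [-0.0, -0.1, -0.2]
grip_width: 0.0743
grip_force: 0.0
```

{"op": "move_arm", "data": {
  "deltas": [
    {"travel":[0,0,0],"dr":[0,0,0],"grip":0.085},
    {"travel":[0,0,0.035],"dr":[0,0,0],"grip":0.085},
    {"travel":[0,0,0.035],"dr":[0,0,0],"grip":0.085},
    {"travel":[0,0,0.03],"dr":[0,0,0],"grip":0.085},
    {"travel":[0,0,0.0],"dr":[0,0,0],"grip":0.085}
  ]
}}

```text
clock: 20.65
position: [0.5552, -0.1923, 0.3776]
ee_rot: [179.7, -0.5, 14.8]
ft_force: [0.3, -0.5, -0.5]
grip_width: 0.0849
grip_force: 0.0
```

Run:
```python
from h import *
st(); s,p,W,Pt=wrist(); stack(p,W,.11); cv2.imwrite("pics/w6.png",p); np.savez("w6.npz",W=W,p=p)
```

```text
t 20.65 pos [ 0.5552 -0.1923  0.3776] rot [179.66  -0.49  14.77] F [ 0.3 -0.5 -0.5] M [-0.   -0.07  0.  ] w 0.0849 gf 0.0 q [-20.  23. 100.   0.  57.  55.]
stack z pct [0.0908 0.0979 0.1101 0.1108 0.1117]
(array([ 0.55382951, -0.19155422]), np.float64(0.04103108895757922), 36)
```

View pics/w6.png

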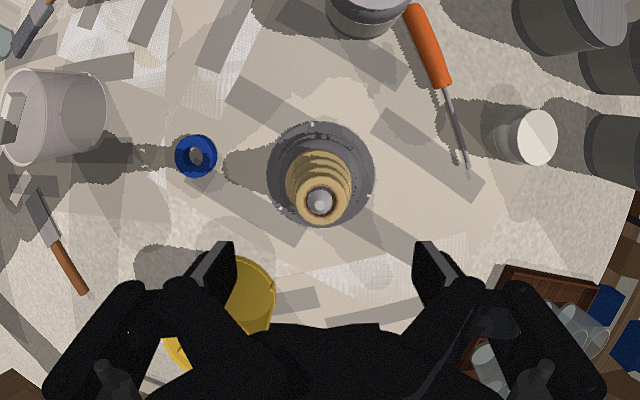

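All four rolls are stacked flat at (320,190). Now to the cover.

{"op": "move_arm", "data": {
  "deltas": [
    {"travel":[0.001,0.0375,0.005],"dr":[0,0,0],"grip":0.085},
    {"travel":[0.001,0.0375,0.005],"dr":[0,0,0],"grip":0.085},
    {"travel":[0.001,0.0375,0.005],"dr":[0,0,0],"grip":0.085},
    {"travel":[0.001,0.0375,0.005],"dr":[0,0,0],"grip":0.085},
    {"travel":[0.001,0.0375,0.005],"dr":[0,0,0],"grip":0.085}
  ]
}}

```text
clock: 21.12
position: [0.5577, -0.0026, 0.3953]
ee_rot: [-180.0, 0.1, 14.7]
ft_force: [0.9, 0.6, 0.0]
grip_width: 0.0851
grip_force: 0.0
```

{"op": "move_arm", "data": {
  "deltas": [
    {"travel":[0.001,0.0375,0.005],"dr":[0,0,0],"grip":0.085},
    {"travel":[0.001,0.0375,0.005],"dr":[0,0,0],"grip":0.085},
    {"travel":[0.001,0.0375,0.005],"dr":[0,0,0],"grip":0.085},
    {"travel":[0.001,0.0375,0.005],"dr":[0,0,0],"grip":0.085},
    {"travel":[0,0,0],"dr":[0,0,0],"grip":0.085}
  ]
}}

```text
clock: 21.53
position: [0.5622, 0.1512, 0.4161]
ee_rot: [-179.9, -0.1, 15.0]
ft_force: [0.0, -0.6, 0.7]
grip_width: 0.0846
grip_force: 0.0
```

Run:
```python
from h import *
st(); s,p,W,Pt=wrist(); cv2.imwrite("pics/w7.png",p); np.savez("w7.npz",W=W,p=p)
f=W.reshape(-1,3); m=(np.hypot(f[:,0]-.566,f[:,1]-.147)<.045)&(f[:,2]>.139)&(f[:,2]<.152); t=f[m][:,:2].astype(np.float32)
print(m.sum(),np.median(f[m][:,2])); r=cv2.minAreaRect(t*1000); print(r); print(np.round(cv2.boxPoints(r),1).tolist())
m=(np.hypot(f[:,0]-.566,f[:,1]-.147)<.07)&(f[:,2]>.117)&(f[:,2]<.126); print("top",m.sum(),fit(f[m][:,:2]))
```

```text
t 21.53 pos [0.5622 0.1512 0.4161] rot [-1.7989e+02 -6.0000e-02  1.5020e+01] F [ 0.  -0.6  0.7] M [-0.    0.04  0.05] w 0.0846 gf 0.0 q [14. 20. 98.  0. 62. 89.]
1179 0.1453193822269485
((562.2885131835938, 150.2650146484375), (14.90505313873291, 56.36013412475586), 70.75263977050781)
[[533.2000122070312, 152.5], [586.4000244140625, 133.89999389648438], [591.4000244140625, 148.0], [538.0999755859375, 166.60000610351562]]
top 10014 (array([0.56201047, 0.15037282]), np.float64(0.10896926127614644), 36)
```

View pics/w7.png

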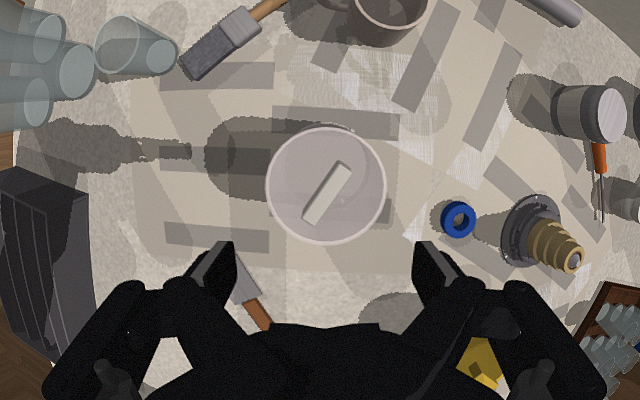

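Wrist view: the cover is at (326,185) with its bar centre at (.562,.150). The bar lies along -19° (mod 180), and the top diameter of 109 mm matches. I still need to see which side the ribs are on.

Run:
```python
from h import *
a=cv2.imread("pics/w7.png")[115:255,250:400]; b=cv2.imread("pics/w2.png")[0:120,0:130]; c=np.load("w5.npz")['p'][0:200,0:250]; d=cv2.imread("pics/w4.png")[80:220,480:640]
r=lambda i:cv2.resize(i,(400,300),interpolation=cv2.INTER_CUBIC)
cv2.imwrite("pics/ribs.png",np.vstack([np.hstack([r(a),r(b)]),np.hstack([r(c),r(d)])]))
```

```text
(no output)
```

View pics/ribs.png

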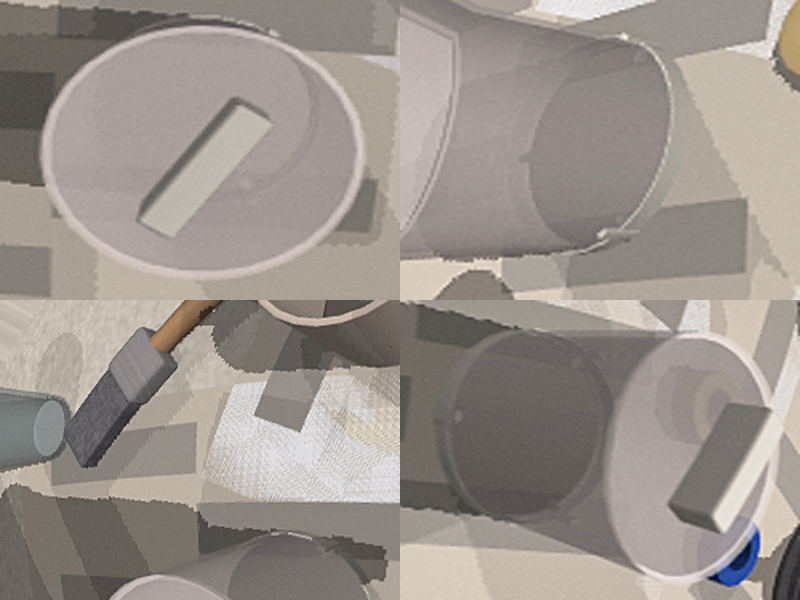

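Ribs show in the w2 panel at about original pixels (67,95), (73,15) and (41,63), and in the w4 panel near (458,415). I'm turning these into angles.

Run:
```python
from h import *
c=vision.calibration("wrist"); T=c['T_tool_cam']
def ray(u,v,pos,rot,z):
    x,y=u-c['cx'],v-c['cy']; r=np.hypot(x,y); th=r/c['fx']; d=np.array([np.sin(th)*x/r,np.sin(th)*y/r,np.cos(th)])
    R=Ro.from_euler('xyz',rot,degrees=True).as_matrix(); o=R@T[:3,3]+pos; d=R@T[:3,:3]@d; return o+d*(z-o[2])/d[2]
for nm,pos,rot,px in(("w2",[.4893,-.2057,.3305],[-179.89,.02,14.95],[(66.6,95),(73,15.5),(41,63)]),("w4",[.4515,.381,.3522],[179.94,.13,14.78],[(503,134),(548,180.5)]),("w7",[.5622,.1512,.4161],[-179.89,-.06,15.02],[(352.5,131)])):
    for q in px:
        P=ray(*q,pos,rot,.005); d=P[:2]-[.5622,.1503]; print(nm,q,P.round(3),np.hypot(*d).round(4),np.degrees(np.arctan2(d[1],d[0])).round(1))
```

```text
w2 (66.6, 95) [0.516 0.128 0.005] 0.0512 -154.7
w2 (73, 15.5) [0.616 0.149 0.005] 0.0542 -1.2
w2 (41, 63) [0.552 0.198 0.005] 0.0482 101.6
w4 (503, 134) [0.553 0.195 0.005] 0.0459 101.2
w4 (548, 180.5) [0.523 0.103 0.005] 0.0614 -130.2
w7 (352.5, 131) [0.613 0.129 0.005] 0.0552 -22.2
```

The ribs fit -19°, 101° and 221°, so rib0 points along -19°. The base marks are at 23° mod 120, which puts the thread gap at 89 to 127°, centred near 108°. I'll grasp the bar with tool yaw 160.7° to leave the last joint enough range.

{"op": "move_arm", "data": {
  "deltas": [
    {"travel":[0,0,0],"dr":[0,0,7],"grip":0.06},
    {"travel":[0,0,0],"dr":[0,0,7],"grip":0.06},
    {"travel":[0,0,0],"dr":[0,0,7],"grip":0.06},
    {"travel":[0,0,0],"dr":[0,0,7],"grip":0.06},
    {"travel":[0,0,0],"dr":[0,0,7],"grip":0.06}
  ]
}}

```text
clock: 22.0
position: [0.562, 0.1447, 0.4149]
ee_rot: [-179.9, 0.1, 50.1]
ft_force: [-0.7, -0.9, -0.8]
grip_width: 0.0602
grip_force: 0.0
```

{"op": "move_arm", "data": {
  "deltas": [
    {"travel":[0,0,0],"dr":[0,0,7],"grip":0.06},
    {"travel":[0,0,0],"dr":[0,0,7],"grip":0.06},
    {"travel":[0,0,0],"dr":[0,0,7],"grip":0.06},
    {"travel":[0,0,0],"dr":[0,0,7],"grip":0.06},
    {"travel":[0,0,0],"dr":[0,0,7],"grip":0.06}
  ]
}}

```text
clock: 22.42
position: [0.5621, 0.1447, 0.4149]
ee_rot: [-179.9, 0.1, 85.1]
ft_force: [-0.1, 1.9, 0.9]
grip_width: 0.0601
grip_force: 0.0
```

{"op": "move_arm", "data": {
  "deltas": [
    {"travel":[0,0,0],"dr":[0,0,7],"grip":0.06},
    {"travel":[0,0,0],"dr":[0,0,7],"grip":0.06},
    {"travel":[0,0,0],"dr":[0,0,7],"grip":0.06},
    {"travel":[0,0,0],"dr":[0,0,7],"grip":0.06},
    {"travel":[0,0,0],"dr":[0,0,7],"grip":0.06}
  ]
}}

```text
clock: 22.83
position: [0.5621, 0.1446, 0.4149]
ee_rot: [-179.9, -0.0, 120.1]
ft_force: [-0.2, 0.8, -0.6]
grip_width: 0.0601
grip_force: 0.0
```

{"op": "move_arm", "data": {
  "deltas": [
    {"travel":[0,0,0],"dr":[0,0,7],"grip":0.06},
    {"travel":[0,0,0],"dr":[0,0,7],"grip":0.06},
    {"travel":[0,0,0],"dr":[0,0,7],"grip":0.06},
    {"travel":[0,0,0],"dr":[0,0,7],"grip":0.06},
    {"travel":[0,0,0],"dr":[0,0,7],"grip":0.06}
  ]
}}

```text
clock: 23.25
position: [0.5621, 0.1446, 0.4149]
ee_rot: [-179.9, -0.1, 155.1]
ft_force: [0.1, 0.0, 0.2]
grip_width: 0.0601
grip_force: 0.0
```

{"op": "move_arm", "data": {
  "deltas": [
    {"travel":[0,0,0],"dr":[0,0,6],"grip":0.06},
    {"travel":[0,0,0],"dr":[0,0,0],"grip":0.06},
    {"travel":[0,0,0],"dr":[0,0,0],"grip":0.06},
    {"travel":[0,0,0],"dr":[0,0,0],"grip":0.06},
    {"travel":[0,0,0],"dr":[0,0,0],"grip":0.06}
  ]
}}

```text
clock: 23.67
position: [0.5623, 0.1455, 0.4159]
ee_rot: [-180.0, -0.0, 160.6]
ft_force: [-0.1, 1.0, 0.2]
grip_width: 0.0604
grip_force: 0.0
```

```bash
cat >> h.py <<'E'
def bar(W,x,y,lo,hi,rad=.045):
    f=W.reshape(-1,3); m=(np.hypot(f[:,0]-x,f[:,1]-y)<rad)&(f[:,2]>lo)&(f[:,2]<hi); t=f[m]
    r=cv2.minAreaRect((t[:,:2]*1000).astype(np.float32)); b=cv2.boxPoints(r); e=[b[1]-b[0],b[2]-b[1]]; e=max(e,key=np.linalg.norm)
    return np.round(r[0],1),np.round(r[1],1),"yaw",np.degrees(np.arctan2(e[1],e[0])).round(1)%180,"z",np.median(t[:,2]).round(4),len(t)
E
python3 - <<'E'
from h import *
st(); s,p,W,Pt=wrist(); print(bar(W,.562,.15,.139,.152))
f=W.reshape(-1,3); m=(np.hypot(f[:,0]-.562,f[:,1]-.15)<.07)&(f[:,2]>.117)&(f[:,2]<.126); print("top",m.sum(),fit(f[m][:,:2]))
E
```

```text
t 23.67 pos [0.5623 0.1455 0.4159] rot [-1.7998e+02 -3.0000e-02  1.6062e+02] F [-0.1  1.   0.2] M [0.   0.04 0.02] w 0.0604 gf 0.0 q [ 13.  20.  99.  -0.  62. -57.]
(array([561.6, 150.5]), array([13.5, 56. ]), 'yaw', np.float32(160.5), 'z', np.float64(0.1455), 1139)
top 10186 (array([0.56214243, 0.1503229 ]), np.float64(0.10904395199062589), 36)
```

{"op": "move_arm", "data": {
  "deltas": [
    {"travel":[-0.0002,0.005,-0.02],"dr":[0,0,0],"grip":0.06},
    {"travel":[0,0,-0.03],"dr":[0,0,0],"grip":0.06},
    {"travel":[0,0,-0.03],"dr":[0,0,0],"grip":0.05},
    {"travel":[0,0,-0.025],"dr":[0,0,0],"grip":0.05},
    {"travel":[0,0,-0.01],"dr":[0,0,0],"grip":0.05}
  ],
  "newtons": 80
}}

```text
clock: 24.13
position: [0.5609, 0.1506, 0.2978]
ee_rot: [-179.8, -0.2, 160.7]
ft_force: [-0.8, -0.4, -0.0]
grip_width: 0.0502
grip_force: 0.0
```

{"op": "move_arm", "data": {
  "deltas": [
    {"travel":[0,0,-0.002],"dr":[0,0,0],"grip":0.05},
    {"travel":[0,0,0],"dr":[0,0,0],"grip":0.02},
    {"travel":[0,0,0],"dr":[0,0,0],"grip":0.005},
    {"travel":[0,0,0],"dr":[0,0,0],"grip":0.005},
    {"travel":[0,0,0],"dr":[0,0,0],"grip":0.005}
  ]
}}

```text
clock: 24.55
position: [0.5628, 0.1509, 0.3011]
ee_rot: [179.9, 0.1, 160.8]
ft_force: [0.3, -3.1, 5.5]
grip_width: 0.0118
grip_force: 80.1
```

{"op": "move_arm", "data": {
  "deltas": [
    {"travel":[0,0,0],"dr":[0,0,0],"grip":0.005},
    {"travel":[0,0,0],"dr":[0,0,0],"grip":0.005},
    {"travel":[0,0,0],"dr":[0,0,0],"grip":0.005},
    {"travel":[0,0,0.01],"dr":[0,0,0],"grip":0.005},
    {"travel":[0,0,0.01],"dr":[0,0,0],"grip":0.005}
  ]
}}

```text
clock: 24.97
position: [0.5619, 0.1509, 0.3199]
ee_rot: [-180.0, -0.0, 160.8]
ft_force: [-0.5, 0.2, -2.8]
grip_width: 0.0125
grip_force: 79.0
```

```bash
python3 -c "
from h import *
st()"
```

```text
t 24.97 pos [0.5619 0.1509 0.3199] rot [-1.7998e+02 -4.0000e-02  1.6076e+02] F [-0.5  0.2 -2.8] M [ 0.01 -0.04  0.03] w 0.0125 gf 79.0 q [ 14.  27. 102.   0.  51. -57.]
```

{"op": "move_arm", "data": {
  "deltas": [
    {"travel":[0,0,0.03],"dr":[0,0,0],"grip":0.005},
    {"travel":[0,0,0.035],"dr":[0,0,0],"grip":0.005},
    {"travel":[0,0,0.035],"dr":[0,0,0],"grip":0.005},
    {"travel":[0,0,0.03],"dr":[0,0,0],"grip":0.005},
    {"travel":[0,-0.015,0.01],"dr":[0,0,0],"grip":0.005}
  ]
}}

```text
clock: 25.38
position: [0.5629, 0.1375, 0.4658]
ee_rot: [179.7, 0.4, 160.9]
ft_force: [1.3, 0.6, -0.6]
grip_width: 0.0118
grip_force: 79.1
```

{"op": "move_arm", "data": {
  "deltas": [
    {"travel":[-0.001,-0.03,0],"dr":[0,0,-2],"grip":0.005},
    {"travel":[-0.001,-0.035,0],"dr":[0,0,-2],"grip":0.005},
    {"travel":[-0.001,-0.035,0],"dr":[0,0,-2],"grip":0.005},
    {"travel":[-0.001,-0.035,0],"dr":[0,0,-2],"grip":0.005},
    {"travel":[-0.001,-0.035,0],"dr":[0,0,-2],"grip":0.005}
  ]
}}

```text
clock: 25.8
position: [0.5566, -0.0355, 0.4605]
ee_rot: [180.0, 0.1, 150.7]
ft_force: [0.5, -0.4, -1.9]
grip_width: 0.012
grip_force: 79.0
```

{"op": "move_arm", "data": {
  "deltas": [
    {"travel":[-0.001,-0.035,0],"dr":[0,0,-2],"grip":0.005},
    {"travel":[-0.001,-0.035,0],"dr":[0,0,-2],"grip":0.005},
    {"travel":[0,0,0],"dr":[0,0,-2],"grip":0.005},
    {"travel":[0,0,0],"dr":[0,0,-2],"grip":0.005},
    {"travel":[0,0,0],"dr":[0,0,0],"grip":0.005}
  ]
}}

```text
clock: 26.22
position: [0.5548, -0.1049, 0.4602]
ee_rot: [180.0, 0.0, 142.6]
ft_force: [0.1, 0.3, -3.1]
grip_width: 0.0122
grip_force: 79.0
```

Run:
```python
from h import *
st(); s,p,W,Pt=wrist(); cv2.imwrite("pics/w8.png",p); np.savez("w8.npz",W=W,p=p,Pt=Pt)
g=Pt.reshape(-1,3); m=(np.hypot(g[:,0],g[:,1])<.07)&(g[:,2]>.170)&(g[:,2]<.184); print(m.sum(),np.percentile(g[m][:,2],[5,50,95]),fit(g[m][:,:2]))
t=g[m];A=np.c_[t[:,:2],np.ones(len(t))]; print("slope",np.linalg.lstsq(A,t[:,2],rcond=None)[0][:2].round(3))
stack(p,W,.11)
```

```text
t 26.22 pos [ 0.5548 -0.1049  0.4602] rot [1.7997e+02 4.0000e-02 1.4261e+02] F [ 0.1  0.3 -3.1] M [-0.03  0.06 -0.01] w 0.0122 gf 79.0 q [-12.  16.  98.   0.  66. -65.]
18589 [0.17840336 0.17942869 0.18042806] (array([ 0.00169932, -0.00104763]), np.float64(0.10722591382070629), 34)
slope [-0.003  0.003]
stack z pct nan
  return np.nanmean(a, axis, out=out, keepdims=keepdims)
```

View pics/w8.png

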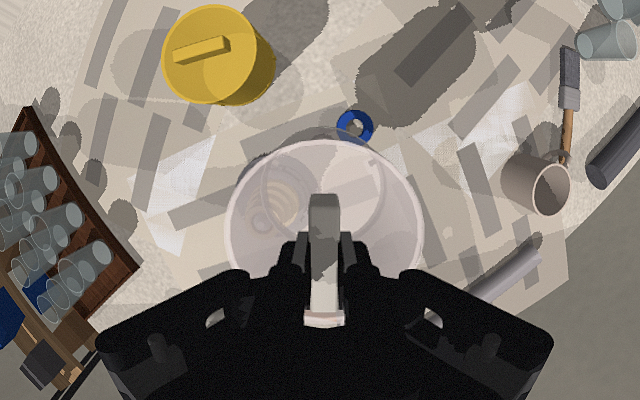

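Cover held level and square. Moving it over the keeper.

{"op": "move_arm", "data": {
  "deltas": [
    {"travel":[-0.0006,-0.0286,0],"dr":[0,0,0],"grip":0.005},
    {"travel":[-0.0006,-0.0286,0],"dr":[0,0,0],"grip":0.005},
    {"travel":[-0.0006,-0.0286,0],"dr":[0,0,0],"grip":0.005},
    {"travel":[0,0,0],"dr":[0,0,0],"grip":0.005},
    {"travel":[0,0,0],"dr":[0,0,0],"grip":0.005}
  ]
}}

```text
clock: 26.68
position: [0.5533, -0.1905, 0.4596]
ee_rot: [180.0, 0.0, 142.7]
ft_force: [-1.0, 0.6, -1.7]
grip_width: 0.0121
grip_force: 79.1
```

{"op": "move_arm", "data": {
  "deltas": [
    {"travel":[0,0,0],"dr":[0,0,0],"grip":0.005},
    {"travel":[0,0,0],"dr":[0,0,0],"grip":0.005},
    {"travel":[0,0,0],"dr":[0,0,0],"grip":0.005},
    {"travel":[0,0,0],"dr":[0,0,0],"grip":0.005},
    {"travel":[0,0,0],"dr":[0,0,0],"grip":0.005}
  ]
}}

```text
clock: 27.1
position: [0.5535, -0.1892, 0.4593]
ee_rot: [180.0, 0.0, 142.8]
ft_force: [-0.2, -0.1, -2.0]
grip_width: 0.0123
grip_force: 79.1
```

Run:
```python
from h import *
st()
# refine axis: back-check side/scene views of cover top
for n in("scene","side"):
    p,d=vision.camera(n); X=cloud(n,d).reshape(-1,3); m=(np.hypot(X[:,0]-.553,X[:,1]+.19)<.07)&(abs(X[:,2]-.281)<.006); print(n,m.sum(),np.median(X[m][:,2]),fit(X[m][:,:2]))
```

```text
t 27.1 pos [ 0.5535 -0.1892  0.4593] rot [180.     0.   142.83] F [-0.2 -0.1 -2. ] M [-0.03  0.02 -0.04] w 0.0123 gf 79.1 q [-20.  18.  96.   0.  67. -73.]
scene 651 0.2792955599619098 (array([ 0.55406594, -0.19006232]), np.float64(0.10814481876014505), 36)
side 927 0.278321667853432 (array([ 0.55355442, -0.19203492]), np.float64(0.1079542729162671), 35)
```

{"op": "move_arm", "data": {
  "deltas": [
    {"travel":[-0.0003,-0.0005,-0.02],"dr":[0,0,0],"grip":0.005},
    {"travel":[0,0,-0.025],"dr":[0,0,0],"grip":0.005},
    {"travel":[0,0,-0.025],"dr":[0,0,0],"grip":0.005},
    {"travel":[0,0,-0.025],"dr":[0,0,0],"grip":0.005},
    {"travel":[0,0,-0.02],"dr":[0,0,0],"grip":0.005}
  ]
}}

```text
clock: 27.62
position: [0.5527, -0.1902, 0.3425]
ee_rot: [-180.0, -0.1, 142.8]
ft_force: [-0.1, 0.3, -1.6]
grip_width: 0.0122
grip_force: 79.1
```

{"op": "move_arm", "data": {
  "deltas": [
    {"travel":[0,0,-0.01],"dr":[0,0,0],"grip":0.005},
    {"travel":[0,0,-0.006],"dr":[0,0,0],"grip":0.005},
    {"travel":[0,0,0],"dr":[0,0,0],"grip":0.005},
    {"travel":[0,0,0],"dr":[0,0,0],"grip":0.005},
    {"travel":[0,0,0],"dr":[0,0,0],"grip":0.005}
  ]
}}

```text
clock: 28.03
position: [0.5536, -0.1906, 0.3296]
ee_rot: [180.0, 0.1, 142.8]
ft_force: [0.1, 0.0, -1.4]
grip_width: 0.0121
grip_force: 79.1
```

```bash
python3 -c "
from h import *
st()"
```

```text
t 28.03 pos [ 0.5536 -0.1906  0.3296] rot [1.7996e+02 1.3000e-01 1.4277e+02] F [ 0.1  0.  -1.4] M [ 0.01 -0.06 -0.02] w 0.0121 gf 79.1 q [-20.  26. 102.   0.  52. -73.]
```

{"op": "move_arm", "data": {
  "deltas": [
    {"travel":[0,0,-0.004],"dr":[0,0,0],"grip":0.005},
    {"travel":[0,0,-0.002],"dr":[0,0,0],"grip":0.005},
    {"travel":[0,0,0],"dr":[0,0,0],"grip":0.005},
    {"travel":[0,0,0],"dr":[0,0,0],"grip":0.005},
    {"travel":[0,0,0],"dr":[0,0,0],"grip":0.005}
  ]
}}

```text
clock: 28.45
position: [0.5531, -0.1904, 0.3224]
ee_rot: [180.0, 0.0, 142.8]
ft_force: [0.0, -0.0, -1.7]
grip_width: 0.0119
grip_force: 79.1
```

{"op": "move_arm", "data": {
  "deltas": [
    {"travel":[0,0,-0.002],"dr":[0,0,0],"grip":0.005},
    {"travel":[0,0,0],"dr":[0,0,0],"grip":0.005},
    {"travel":[0,0,-0.001],"dr":[0,0,0],"grip":0.005},
    {"travel":[0,0,0],"dr":[0,0,0],"grip":0.005},
    {"travel":[0,0,0],"dr":[0,0,0],"grip":0.005}
  ]
}}

```text
clock: 28.87
position: [0.5535, -0.1906, 0.3205]
ee_rot: [180.0, 0.1, 142.8]
ft_force: [-2.5, 0.8, 9.6]
grip_width: 0.0122
grip_force: 80.7
```

```bash
python3 -c "
from h import *
st()"
```

```text
t 28.87 pos [ 0.5535 -0.1906  0.3205] rot [1.7998e+02 1.0000e-01 1.4277e+02] F [-2.5  0.8  9.6] M [0.07 0.46 0.04] w 0.0122 gf 80.7 q [-20.  27. 102.  -0.  51. -73.]
```

The lugs have met the ridge tops at a grip-point height of about 153.5 mm, as expected. Turning back anticlockwise.

{"op": "move_arm", "data": {
  "deltas": [
    {"travel":[0,0,0],"dr":[0,0,3],"grip":0.005},
    {"travel":[0,0,0],"dr":[0,0,3],"grip":0.005},
    {"travel":[0,0,0],"dr":[0,0,3],"grip":0.005},
    {"travel":[0,0,0],"dr":[0,0,3],"grip":0.005},
    {"travel":[0,0,0],"dr":[0,0,3],"grip":0.005}
  ]
}}

```text
clock: 29.28
position: [0.553, -0.1904, 0.3192]
ee_rot: [180.0, 0.0, 157.9]
ft_force: [0.2, -0.5, -2.5]
grip_width: 0.0122
grip_force: 79.2
```

{"op": "move_arm", "data": {
  "deltas": [
    {"travel":[0,0,0],"dr":[0,0,3],"grip":0.005},
    {"travel":[0,0,0],"dr":[0,0,3],"grip":0.005},
    {"travel":[0,0,0],"dr":[0,0,0],"grip":0.005},
    {"travel":[0,0,0],"dr":[0,0,0],"grip":0.005},
    {"travel":[0,0,0],"dr":[0,0,0],"grip":0.005}
  ]
}}

```text
clock: 29.7
position: [0.553, -0.1904, 0.3191]
ee_rot: [180.0, -0.0, 163.7]
ft_force: [-0.0, -0.1, -1.2]
grip_width: 0.0119
grip_force: 79.1
```

```bash
python3 -c "
from h import *
st()"
```

```text
t 29.7 pos [ 0.553  -0.1904  0.3191] rot [ 1.8000e+02 -1.0000e-02  1.6369e+02] F [-0.  -0.1 -1.2] M [0.03 0.07 0.02] w 0.0119 gf 79.1 q [-20.  27. 102.   0.  51. -94.]
```

{"op": "move_arm", "data": {
  "deltas": [
    {"travel":[0,0,-0.002],"dr":[0,0,2],"grip":0.005},
    {"travel":[0,0,-0.002],"dr":[0,0,0],"grip":0.005},
    {"travel":[0,0,-0.002],"dr":[0,0,0],"grip":0.005},
    {"travel":[0,0,-0.001],"dr":[0,0,0],"grip":0.005},
    {"travel":[0,0,0],"dr":[0,0,0],"grip":0.005}
  ]
}}

```text
clock: 30.12
position: [0.5529, -0.1904, 0.3118]
ee_rot: [180.0, -0.0, 165.7]
ft_force: [0.1, -0.8, -1.9]
grip_width: 0.0122
grip_force: 79.1
```

```bash
python3 -c "
from h import *
st()"
```

```text
t 30.12 pos [ 0.5529 -0.1904  0.3118] rot [ 1.8000e+02 -4.0000e-02  1.6572e+02] F [ 0.1 -0.8 -1.9] M [ 0.03 -0.04 -0.02] w 0.0122 gf 79.1 q [-20.  28. 102.  -0.  50. -96.]
```

{"op": "move_arm", "data": {
  "deltas": [
    {"travel":[0,0,-0.0015],"dr":[0,0,0],"grip":0.005},
    {"travel":[0,0,0],"dr":[0,0,0],"grip":0.005},
    {"travel":[0,0,0],"dr":[0,0,0],"grip":0.005},
    {"travel":[0,0,0],"dr":[0,0,0],"grip":0.005},
    {"travel":[0,0,0],"dr":[0,0,0],"grip":0.005}
  ]
}}

```text
clock: 30.53
position: [0.5532, -0.1905, 0.3113]
ee_rot: [-180.0, 0.0, 165.8]
ft_force: [-2.5, 0.3, 6.3]
grip_width: 0.0122
grip_force: 80.1
```

```bash
python3 -c "
from h import *
st()"
```

```text
t 30.53 pos [ 0.5532 -0.1905  0.3113] rot [-1.7999e+02  3.0000e-02  1.6576e+02] F [-2.5  0.3  6.3] M [0.09 0.43 0.01] w 0.0122 gf 80.1 q [-20.  28. 102.  -0.  50. -96.]
```

Dropped into the thread at a grip height of about 143.5 mm. Now screwing clockwise with force feedback.

{"op": "move_arm", "data": {
  "deltas": [
    {"travel":[0,0,0],"dr":[0,0,-3],"grip":0.005},
    {"travel":[0,0,0],"dr":[0,0,-3],"grip":0.005},
    {"travel":[0,0,0],"dr":[0,0,-3],"grip":0.005},
    {"travel":[0,0,0],"dr":[0,0,-3],"grip":0.005},
    {"travel":[0,0,0],"dr":[0,0,-3],"grip":0.005}
  ]
}}

```text
clock: 30.95
position: [0.5536, -0.1905, 0.3113]
ee_rot: [180.0, 0.1, 150.6]
ft_force: [-0.9, 0.6, 3.9]
grip_width: 0.0121
grip_force: 79.9
```

{"op": "move_arm", "data": {
  "deltas": [
    {"travel":[0,0,0],"dr":[0,0,-2],"grip":0.005},
    {"travel":[0,0,0],"dr":[0,0,-2],"grip":0.005},
    {"travel":[0,0,0],"dr":[0,0,-2],"grip":0.005},
    {"travel":[0,0,0],"dr":[0,0,-2],"grip":0.005},
    {"travel":[0,0,0],"dr":[0,0,-2],"grip":0.005}
  ]
}}

```text
clock: 31.37
position: [0.5532, -0.1904, 0.3107]
ee_rot: [180.0, 0.0, 140.7]
ft_force: [0.1, 0.8, -1.1]
grip_width: 0.0123
grip_force: 79.4
```

```bash
python3 -c "
from h import *
st()"
```

```text
t 31.37 pos [ 0.5532 -0.1904  0.3107] rot [1.7998e+02 3.0000e-02 1.4067e+02] F [ 0.1  0.8 -1.1] M [ 0.08 -0.06  0.02] w 0.0123 gf 79.4 q [-20.  28. 102.   0.  50. -71.]
```

{"op": "move_arm", "data": {
  "deltas": [
    {"travel":[0,0,-0.0004],"dr":[0,0,-3],"grip":0.005},
    {"travel":[0,0,-0.0003],"dr":[0,0,-3],"grip":0.005},
    {"travel":[0,0,-0.0003],"dr":[0,0,-3],"grip":0.005},
    {"travel":[0,0,-0.0003],"dr":[0,0,-3],"grip":0.005},
    {"travel":[0,0,-0.0003],"dr":[0,0,-3],"grip":0.005}
  ]
}}

```text
clock: 31.78
position: [0.5533, -0.1904, 0.3091]
ee_rot: [180.0, 0.0, 125.6]
ft_force: [0.6, -0.4, 0.8]
grip_width: 0.0123
grip_force: 79.5
```

```bash
python3 -c "
from h import *
st()"
```

```text
t 31.78 pos [ 0.5533 -0.1904  0.3091] rot [1.7996e+02 3.0000e-02 1.2562e+02] F [ 0.6 -0.4  0.8] M [ 0.08 -0.1   0.08] w 0.0123 gf 79.5 q [-20.  28. 102.   0.  50. -56.]
```

{"op": "move_arm", "data": {
  "deltas": [
    {"travel":[0,0,-0.0003],"dr":[0,0,-3],"grip":0.005},
    {"travel":[0,0,-0.0003],"dr":[0,0,-3],"grip":0.005},
    {"travel":[0,0,-0.0003],"dr":[0,0,-3],"grip":0.005},
    {"travel":[0,0,-0.0003],"dr":[0,0,-3],"grip":0.005},
    {"travel":[0,0,-0.0003],"dr":[0,0,-3],"grip":0.005}
  ]
}}

```text
clock: 32.2
position: [0.5534, -0.1904, 0.3077]
ee_rot: [179.9, 0.0, 110.6]
ft_force: [-0.1, 0.3, 1.1]
grip_width: 0.0118
grip_force: 79.5
```

{"op": "move_arm", "data": {
  "deltas": [
    {"travel":[0,0,-0.0003],"dr":[0,0,-3],"grip":0.005},
    {"travel":[0,0,-0.0003],"dr":[0,0,-3],"grip":0.005},
    {"travel":[0,0,-0.0003],"dr":[0,0,-3],"grip":0.005},
    {"travel":[0,0,-0.0002],"dr":[0,0,-2],"grip":0.005},
    {"travel":[0,0,0],"dr":[0,0,0],"grip":0.005}
  ]
}}

```text
clock: 32.62
position: [0.5536, -0.1906, 0.307]
ee_rot: [179.9, 0.1, 99.7]
ft_force: [0.1, -0.1, 3.4]
grip_width: 0.0119
grip_force: 79.9
```

```bash
python3 -c "
from h import *
st()"
```

```text
t 32.62 pos [ 0.5536 -0.1906  0.307 ] rot [1.799e+02 6.000e-02 9.970e+01] F [ 0.1 -0.1  3.4] M [-0.08 -0.11 -0.12] w 0.0119 gf 79.9 q [-20.  28. 102.  -0.  49. -30.]
```

{"op": "move_arm", "data": {
  "deltas": [
    {"travel":[0,0,-0.0002],"dr":[0,0,-2],"grip":0.005},
    {"travel":[0,0,-0.0002],"dr":[0,0,-2],"grip":0.005},
    {"travel":[0,0,-0.0002],"dr":[0,0,-2],"grip":0.005},
    {"travel":[0,0,-0.0002],"dr":[0,0,-2],"grip":0.005},
    {"travel":[0,0,0],"dr":[0,0,0],"grip":0.005}
  ]
}}

```text
clock: 33.03
position: [0.5539, -0.1907, 0.307]
ee_rot: [179.8, 0.1, 91.8]
ft_force: [0.0, -0.2, 8.6]
grip_width: 0.0121
grip_force: 80.6
```

```bash
python3 -c "
from h import *
st()"
```

```text
t 33.03 pos [ 0.5539 -0.1907  0.307 ] rot [1.7983e+02 8.0000e-02 9.1770e+01] F [ 0.  -0.2  8.6] M [-0.07  0.03  0.14] w 0.0121 gf 80.6 q [-20.  28. 102.  -0.  49. -22.]
```

{"op": "move_arm", "data": {
  "deltas": [
    {"travel":[0,0,0.0005],"dr":[0,0,-2],"grip":0.005},
    {"travel":[0,0,0],"dr":[0,0,-2],"grip":0.005},
    {"travel":[0,0,0],"dr":[0,0,-1],"grip":0.005},
    {"travel":[0,0,0],"dr":[0,0,0],"grip":0.005},
    {"travel":[0,0,0],"dr":[0,0,0],"grip":0.005}
  ]
}}

```text
clock: 33.45
position: [0.5536, -0.1906, 0.307]
ee_rot: [179.9, 0.0, 86.8]
ft_force: [-0.2, -0.1, 6.8]
grip_width: 0.0125
grip_force: 80.2
```

```bash
python3 -c "
from h import *
st()"
```

```text
t 33.45 pos [ 0.5536 -0.1906  0.307 ] rot [1.7988e+02 4.0000e-02 8.6840e+01] F [-0.2 -0.1  6.8] M [-0.05 -0.    0.03] w 0.0125 gf 80.2 q [-20.  28. 102.  -0.  49. -17.]
```

{"op": "move_arm", "data": {
  "deltas": [
    {"travel":[0,0,0],"dr":[0,0,-2],"grip":0.005},
    {"travel":[0,0,0],"dr":[0,0,-2],"grip":0.005},
    {"travel":[0,0,0],"dr":[0,0,-1],"grip":0.005},
    {"travel":[0,0,0],"dr":[0,0,0],"grip":0.005},
    {"travel":[0,0,0],"dr":[0,0,0],"grip":0.005}
  ]
}}

```text
clock: 33.87
position: [0.5536, -0.1905, 0.307]
ee_rot: [179.9, 0.1, 81.9]
ft_force: [-0.9, 0.4, 6.4]
grip_width: 0.0122
grip_force: 80.6
```

Run:
```python
from h import *
st(); s,p,W,Pt=wrist(); cv2.imwrite("pics/w9.png",p)
for n in("scene","side"):
    p,d=vision.camera(n); X=cloud(n,d).reshape(-1,3); m=(np.hypot(X[:,0]-.553,X[:,1]+.19)<.07)&(abs(X[:,2]-.127)<.01); print(n,m.sum(),np.median(X[m][:,2]),fit(X[m][:,:2]))
    if n=="side": cv2.imwrite("pics/side9.png",cv2.resize(p[210:310,280:400],None,fx=5,fy=5,interpolation=cv2.INTER_CUBIC))
```

```text
t 33.87 pos [ 0.5536 -0.1905  0.307 ] rot [1.7989e+02 5.0000e-02 8.1940e+01] F [-0.9  0.4  6.4] M [-0.01  0.02  0.7 ] w 0.0122 gf 80.6 q [-20.  28. 102.  -0.  49. -12.]
scene 758 0.1269715068096902 (array([ 0.55453383, -0.19119525]), np.float64(0.10895664424776562), 36)
side 838 0.12572998366988875 (array([ 0.55328446, -0.19409346]), np.float64(0.10775033958256584), 34)
```

View pics/w9.png

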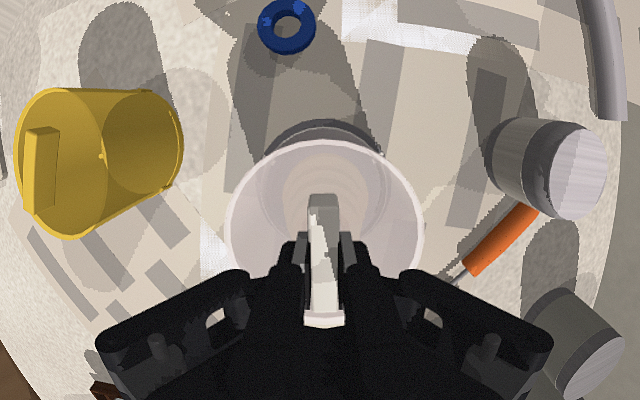

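Torque has risen to 0.7 N m with the ribs at about 22° (marks at 23°), so it is tight. One small confirming turn, then release.

{"op": "move_arm", "data": {
  "deltas": [
    {"travel":[0,0,0],"dr":[0,0,-1],"grip":0.005},
    {"travel":[0,0,0],"dr":[0,0,-1],"grip":0.005},
    {"travel":[0,0,0],"dr":[0,0,0],"grip":0.005},
    {"travel":[0,0,0],"dr":[0,0,0],"grip":0.005},
    {"travel":[0,0,0],"dr":[0,0,0],"grip":0.005}
  ]
}}

```text
clock: 34.43
position: [0.5536, -0.1905, 0.307]
ee_rot: [179.9, 0.1, 80.0]
ft_force: [-0.7, 0.5, 6.9]
grip_width: 0.0119
grip_force: 81.4
```

```bash
python3 -c "
from h import *
st()"
```

```text
t 34.43 pos [ 0.5536 -0.1905  0.307 ] rot [1.7989e+02 6.0000e-02 8.0000e+01] F [-0.7  0.5  6.9] M [0.02 0.05 1.07] w 0.0119 gf 81.4 q [-20.  28. 102.  -0.  49. -10.]
```

{"op": "move_arm", "data": {
  "deltas": [
    {"travel":[0,0,0],"dr":[0,0,0],"grip":0.03},
    {"travel":[0,0,0],"dr":[0,0,0],"grip":0.05},
    {"travel":[0,0,0],"dr":[0,0,0],"grip":0.05},
    {"travel":[0,0,0],"dr":[0,0,0],"grip":0.05},
    {"travel":[0,0,0.01],"dr":[0,0,0],"grip":0.05}
  ]
}}

```text
clock: 34.85
position: [0.5523, -0.1902, 0.3147]
ee_rot: [-179.8, -0.0, 79.8]
ft_force: [0.9, -0.8, -0.9]
grip_width: 0.0501
grip_force: 0.0
```

{"op": "move_arm", "data": {
  "deltas": [
    {"travel":[0,0,0.03],"dr":[0,0,0],"grip":0.05},
    {"travel":[0,0,0.035],"dr":[0,0,0],"grip":0.05},
    {"travel":[0,0,0.035],"dr":[0,0,0],"grip":0.05},
    {"travel":[0,0,0.01],"dr":[0,0,0],"grip":0.05},
    {"travel":[0,0,0],"dr":[0,0,0],"grip":0.05}
  ]
}}

```text
clock: 35.27
position: [0.5539, -0.1907, 0.4306]
ee_rot: [179.6, 0.1, 79.8]
ft_force: [1.0, -0.5, -0.6]
grip_width: 0.0502
grip_force: 0.0
```

Run:
```python
from h import *
st(); s,p,W,Pt=wrist(); cv2.imwrite("pics/w10.png",p[60:380,120:520])
print(bar(W,.553,-.1906,.144,.158))
f=W.reshape(-1,3); m=(np.hypot(f[:,0]-.553,f[:,1]+.1906)<.07)&(f[:,2]>.121)&(f[:,2]<.132); print("top",m.sum(),np.median(f[m][:,2]),fit(f[m][:,:2]))
t=f[m]; A=np.c_[t[:,:2],np.ones(len(t))]; print(np.linalg.lstsq(A,t[:,2],rcond=None)[0][:2].round(3))
```

```text
t 35.27 pos [ 0.5539 -0.1907  0.4306] rot [1.7958e+02 7.0000e-02 7.9770e+01] F [ 1.  -0.5 -0.6] M [ 0.06  0.02 -0.06] w 0.0502 gf 0.0 q [-20.  19.  97.   0.  63. -10.]
(array([ 552.2, -190.8]), array([56. , 13.9]), 'yaw', np.float32(81.1), 'z', np.float64(0.1513), 1082)
top 9592 0.127503411823687 (array([ 0.55253017, -0.19115775]), np.float64(0.10890148263228269), 36)
[-0.     0.001]
```

View pics/w10.png

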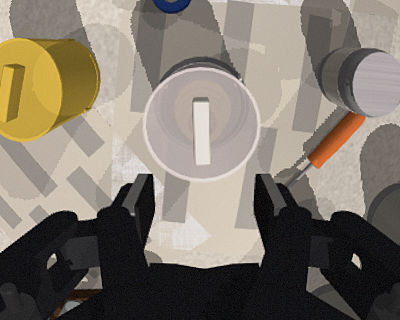

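Final view: the cover is centred and level at (202,125). Its top is at 127.5 mm, so the rim sits on the flange, and the ribs are at 21° against marks at 23°. Handing in.

```bash
python3 -c "
from station import manip
print(manip.finish_job())"
```

```text
the job is handed in; nothing more can be done
None
```

All four rolls are on the spindle in order, the cover is screwed down tight on the base, and the job is handed in; no verdict came back.

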